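Dip the oil of the bench compressor and present the dipstick

TASK

Check the oil of the blue bench compressor: take the orange-handled dipstick from the tool rest, slide it down the slanting yellow filler tube until its collar stops on the tube's mouth, then draw it right out again. Finish while holding it in the gripper, level and still, with its tip about 10 cm above the table over the steel drip tray so that it can be read; do not put it down, and leave the glasses, lenses, mirror, bottle and file where they are.

Things in the scene. Friction and masses are not known exactly. Their poses are not given: they have to be found in the camera images.
- dipstick: the loose dipstick, 90 g: a steel rod 7 mm in diameter, 120 mm long from its black collar to the tip, and an orange handle. Origin: centre of the collar's stop face, on the axis; x runs along the rod to the tip. The collar, 30 mm in diameter, lies from x = -8 to 0 mm. Centre of mass about x = +20 mm. It starts level in the tool rest, axis 49 mm above the table, z up
- dipstick_tip (a point): the tip of the dipstick, on its axis, at x = 120 mm; two red marks go round the rod 88 and 104 mm from the collar
- dipstick_handle (a point): the middle of the dipstick's orange handle, on the axis, at x = -39 mm. The handle is a square bar, 18 x 18 mm, sides parallel to the dipstick's y and z axes, from x = -70 to -8 mm (a button adds 3 mm at the end); at the start it overhangs freely outside the rest
- filler_tube: the yellow oil filler tube, fixed to the compressor, slanting at 45 degrees. Origin: centre of its open mouth in the plane of the rim, 160 mm above the table; z points up and out along the tube's axis (the dipstick enters along -z). Bore 12 mm, 140 mm deep, flaring over the top 20 mm to 23 mm at the mouth; rim 29 mm in diameter. The collar stops on the rim
- compressor: the blue bench compressor, fixed; base plate 380 (x) x 270 (y) mm. Origin on the table under pump and motor, x from pump to motor. Crankcase 110 mm square at x = -90, y = 0 mm, cylinder and head above it to 232 mm high; motor to x = 145 mm, 190 mm high; air receiver along x at y = 140 mm, its switch 229 mm high. Filler tube on the -y side, mouth at (-90, -155, 160) mm
- tool_rest: the blue tool rest, fixed: base 104 (x) x 170 (y) mm, two rails along y, 12 mm thick, at x = -46 and +46 mm, 57 mm high, with 12 mm wide notches whose floors are 45 mm high. Origin: centre of the underside. The dipstick lies along its x axis at y = -50 mm, collar just outside the -x rail, handle out to -x; a file lies at y = +50 mm
- drip_tray: the steel drip tray with white paper in it, fixed, open on top: 200 (x) x 150 (y) mm, 28 mm high, walls 4 mm. Origin: centre of the underside
- glasses_brown: bystander: folded brown spectacles, 46 x 136 mm, 20 mm high; origin at the centre of the underside
- glasses_blue: bystander: folded blue spectacles, 46 x 136 mm, 20 mm high; origin at the centre of the underside
- lens_grey: bystander: loose round grey sunglass lens, 70 mm diameter, 7 mm high; origin at the centre of the underside
- lens_brown: bystander: loose round brown sunglass lens, 70 mm diameter, 7 mm high; origin at the centre of the underside
- desk_mirror: bystander: navy hand mirror lying flat, 170 (x) x 130 (y) mm, 12 mm thick, with a grip 30 mm wide that reaches to x = -165 mm; origin under the middle of the plate
- cleaner_bottle: bystander: small bottle of lens cleaner standing upright, 44 mm diameter, 120 mm high; origin at the centre of the underside
- file: bystander: small file lying in the tool rest beside the dipstick, blade 125 mm long, wooden handle 16 mm in diameter from x = 61 to 116 mm; origin under the middle of the blade, x towards its handle

How it is judged:
On the way, in this order (a step that is already met when the one before it is completed fails the run):
1. the dipstick is fully down the filler tube, its collar stopped on the mouth (gap at most 3 mm) (z of dipstick in the frame of filler_tube below 0.003 m and distance between dipstick and filler_tube below 0.007 m and z of dipstick_tip in the frame of filler_tube below -0.11 m and angle between the x axis of dipstick and the z axis of filler_tube, either way round below 0.12 rad), for 0.2 s.
2. the dipstick is drawn right out of the tube, in the gripper (z of dipstick_tip in the frame of filler_tube above 0.01 m and contact force between the fingers and dipstick above 1 N), for 0.1 s.
At the end, for the whole second after the job is handed in: The dipstick is held by the gripper alone (touching neither tray, rest nor compressor), still, level within 0.15 rad, its tip over the drip tray's outline and 60 to 180 mm above the table; the glasses, lenses, mirror, bottle and file are within 30 mm of where they were (angle between dipstick's own x axis and vertical between 1.4208 and 1.7208 rad and x of dipstick_tip in the frame of drip_tray between -0.1 and 0.1 m and y of dipstick_tip in the frame of drip_tray between -0.075 and 0.075 m and height (world z) of dipstick_tip between 0.06 and 0.18 m and contact force between the fingers and dipstick above 1 N and contact force between dipstick and drip_tray below 0.2 N and contact force between dipstick and tool_rest below 0.2 N and contact force between dipstick and compressor below 0.2 N and linear speed of dipstick below 0.03 m/s and angular speed of dipstick below 0.2 rad/s and distance of each of glasses_brown, glasses_blue, lens_grey, lens_brown, desk_mirror, cleaner_bottle, file from where it was at the start of the episode below 0.03 m); the arm keeps its last pose, push and grip.
It fails at once if one of the glasses, lenses, mirror, bottle or file is shifted by more than 30 mm (distance of any of glasses_brown, glasses_blue, lens_grey, lens_brown, desk_mirror, cleaner_bottle, file from where it was at the start of the episode above 0.03 m).
It also fails if it takes over 58 s, if anything falls off the work surface, if the arm or the gripper's body presses on something with over 40 N, if the wrist force passes 120 N, or if a joint passes its speed limit or range.

ROBOT

A 7-joint arm with a two-finger parallel gripper is mounted at the origin on the work surface. World frame = base frame: x ahead of the robot, y to its left, z up, the work surface at z = 0. Lengths are in m, angles in rad, forces in N, time in s.
With the tool pointing down it reaches from about 0.425 to 1.025 m from the base axis. Payload 9.4 kg.
Tool frame: the origin (TCP) lies on the centre line of the jaws, within the pads' length; the fingertips stand ctrl.finger_overhang ahead of it and the grasp point (between the pads) lies 3 mm ahead of it (ctrl.finger_overhang is the distance from the TCP to the fingertips, in m); z points along the fingers, y is the direction in which the jaws open and shut (so a half turn about z gives the same grasp; the last joint's range is limited). The gripper opens to 85 mm and grips with 20 to 120 N. Pads are 22 mm wide; open, the fingers measure 114 mm over their backs; the gripper's body (76 mm by 85 mm) begins 54 mm behind the grasp point. The pads swing forward as they close: fully open they stand 13 mm farther back than shut.
Start: joints at [-1.223, 0.599, -0.003, 1.599, 0.002, 0.943, -0.08], TCP at [0.299, 0.661, 0.22] pointing down, gripper open.
Joint ranges: [-2.57, 2.57], [-0.35, 1.97], [-1.29, 1.29], [0.11, 2.56], [-1.05, 4.19], [0.11, 1.86], [-2.63, 2.63]. Speed limits (rad/s): [2.22, 2.22, 3.01, 3.01, 3.14, 3.14, 3.14].

INTERFACE

Orientations are given as a unit quaternion [w, x, y, z].
In Python, from bench import ctrl, kinematics, vision, workorder gives the robot as it stands. Calls block until the motion is done:
- ctrl.movep(position, orientation): joint-space move of the TCP to a pose.
- ctrl.move_straight(position, attitude=None, speed=0.15): straight line of the TCP; attitude=None keeps the orientation; speed is the mean speed in m/s.
- ctrl.move_joints(angles): joint-space move.
- ctrl.move_gripper(opening, grasp_force=None): finger opening in m; grasp_force is the grip in N (None keeps the last); returns when the fingers have stopped.
- ctrl.pause(seconds).
- kinematics.solve_ik(position, orientation): joint angles nearest the present ones, or None.
- ctrl.read_state(): the state.
- vision.grab_frame(name): name is "side" or "top" or "wrist"; returns a dict with "img" (420x560x3 uint8, red, green, blue), "fovy" (degrees; the focal length in pixels is half the picture's height over the tangent of half this angle, whatever the lens; pixels are square), "cx", "cy" (the principal point, pixels), "rvec" (rotation vector, rad) and "tvec" (3), from world to camera coordinates, as OpenCV has them; the wrist camera has in their place "mount" (4x4, takes a point from camera to tool coordinates, whose origin is the TCP and whose axes are the flange's). Camera axes: x right, y down, z forward; pixel columns grow to the right and rows downward; lengths in m; the calibration is good to about 2 mm. The wrist camera is an equidistant fisheye: a pixel r from the principal point sees the ray r / f radians off the axis. A picture is of the moment at which its call begins: read the wrist's pose just before it. There is no depth.
A pose or a line that the arm cannot do raises ctrl.PlanningError and nothing moves.
- workorder.sign_off(): hands the job in, once; it reports no verdict.
The state is a dict: "clock": time; "qpos": joint angles; "joint_velocities": joint speeds; "joint_torque": joint torques, N m; "ee_pos": TCP position; "tcp_rot": TCP orientation; "ft_force": force on the tool from outside, world axes, zero at the start; "wrist_torque": the same for the moment, N m; "grip_width": finger opening in m.
Only numpy, scipy, OpenCV 4.12 (cv2) and the standard library are available. Lean on these libraries where they do the work, as an engineer would, in place of code of your own. Each camera call takes 0.05 s, during which the arm holds its last target.

## Working session

There is one attempt and no reset: what is moved stays moved. The work goes in short steps, each a Python script; the robot and the scene stay as the last script left them, time stands still between calls to the robot, and variables do not carry over. Pictures are saved under pics/ and viewed, and the job is handed in when it is done.

```bash
ls; mkdir -p pics
python3 - <<'E'
from bench import ctrl, kinematics, vision, workorder
import cv2
s=ctrl.read_state(); print(s, ctrl.finger_overhang)
for n in ("side","top","wrist"):
    f=vision.grab_frame(n); cv2.imwrite(f"pics/{n}0.png",f["img"][:,:,::-1]); print(n,{k:v for k,v in f.items() if k!="img"})
E
```

```text
pics
{'clock': 0.0, 'qpos': array([-1.22269753,  0.60017206, -0.00251176,  1.60011041,  0.00180748,
        0.94292375, -0.07980609]), 'joint_velocities': array([-6.17460012e-04,  1.42304306e-03,  2.88946242e-04,  1.81174829e-04,
       -3.25765552e-04, -7.42250612e-05, -4.60049641e-04]), 'joint_torque': array([ 4.01279958e-04, -7.76438570e+01,  1.56525884e+00, -2.58010519e+01,
        1.24355181e-02,  8.89092393e-03,  9.13496990e-06]), 'ee_pos': array([0.29863543, 0.66010272, 0.21959049]), 'tcp_rot': array([-8.54697455e-05,  2.10790866e-01,  9.77530849e-01, -8.01410864e-04]), 'ft_force': array([0.03009289, 0.35076913, 0.03158818]), 'wrist_torque': array([-0.00660395, -0.02763086, -0.02908998]), 'grip_width': 0.08597413120572679} 0.022
side {'fovy': 44.855317616198015, 'cx': 275.47441331935175, 'cy': 206.07039325926226, 'rvec': array([ 2.23177637, -0.21870393,  0.09658394]), 'tvec': array([-0.54280789,  0.13819484,  1.5019475 ])}
top {'fovy': 53.95137225885516, 'cx': 280.0688657977795, 'cy': 210.88509175075987, 'rvec': array([ 2.15163999, -2.1440507 ,  0.14310257]), 'tvec': array([-0.07559564,  0.54557612,  1.14252529])}
wrist {'fovy': 65.70646984690485, 'cx': 277.98620626030913, 'cy': 210.39598088755193, 'mount': array([[-1.09401945e-03, -9.51698216e-01, -3.07033073e-01,
         7.88218649e-02],
       [ 9.99999233e-01, -1.21951390e-03,  2.16884102e-04,
        -5.92904546e-04],
       [-5.80839313e-04, -3.07032600e-01,  9.51698820e-01,
        -1.52760953e-01],
       [ 0.00000000e+00,  0.00000000e+00,  0.00000000e+00,
         1.00000000e+00]])}
```

View pics/side0.png

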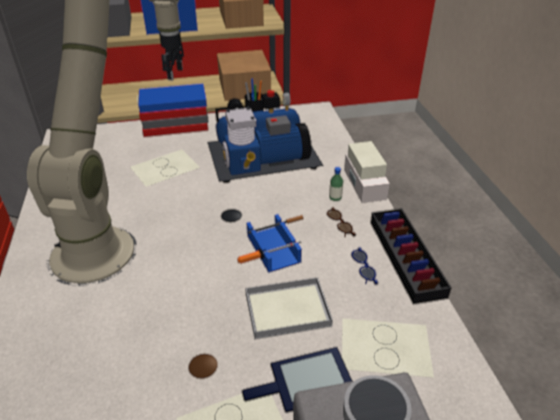

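View pics/top0.png

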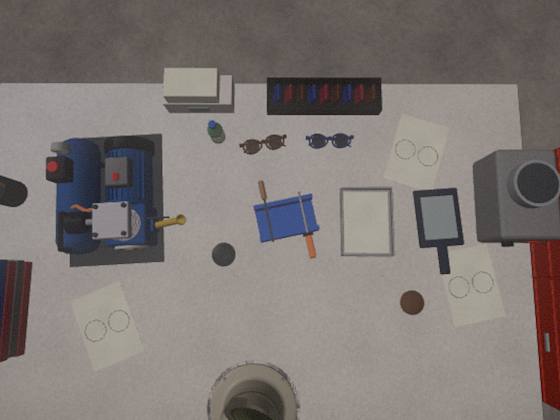

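View pics/wrist0.png

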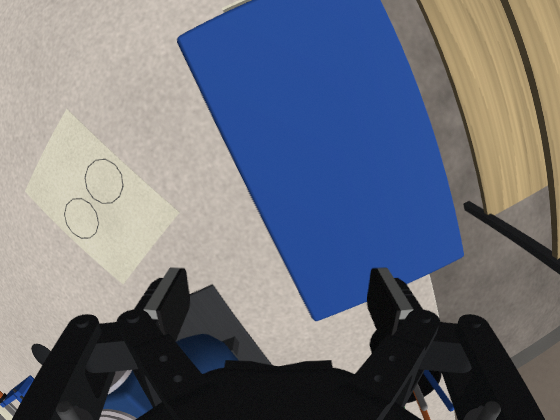

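The top view shows the compressor at left with the yellow tube mouth near (181,220). The orange handle is near (310,246), the tray near (367,222) and the grey lens near (223,254). Next I measure these.

```bash
cat > h.py <<'E'
import numpy as np, cv2
from scipy.spatial.transform import Rotation as R
from bench import ctrl, kinematics, vision, workorder
def K(f):
    fl=f["img"].shape[0]/2/np.tan(np.radians(f["fovy"])/2)
    return np.array([[fl,0,f["cx"]],[0,fl,f["cy"]],[0,0,1.]])
def rq(q): return R.from_quat(np.roll(q,-1))
def ray(f,uv,wp=None):
    """origin, direction in world"""
    uv=np.asarray(uv,float)
    if "mount" in f:
        fl=K(f)[0,0]; d=uv-[f["cx"],f["cy"]]; r=np.hypot(*d); th=r/fl
        c=np.array([*(d/max(r,1e-9)*np.sin(th)),np.cos(th)])
        M=f["mount"]; p,q=wp; Rw=rq(q).as_matrix()
        return p+Rw@M[:3,3], Rw@M[:3,:3]@c
    Rm=cv2.Rodrigues(f["rvec"])[0]
    d=Rm.T@np.linalg.inv(K(f))@[uv[0],uv[1],1]
    return -Rm.T@f["tvec"], d/np.linalg.norm(d)
def onplane(f,uv,z,wp=None):
    o,d=ray(f,uv,wp); return o+d*(z-o[2])/d[2]
def tri(rays):
    A=np.zeros((3,3));b=np.zeros(3)
    for o,d in rays:
        P=np.eye(3)-np.outer(d,d);A+=P;b+=P@o
    x=np.linalg.solve(A,b)
    return x,[np.linalg.norm(np.cross(x-o,d)) for o,d in rays]
def proj(f,p):
    return cv2.projectPoints(np.atleast_2d(np.asarray(p,float)),f["rvec"],f["tvec"],K(f),None)[0][:,0]
def projw(f,p,wp):
    M=f["mount"]; pt=rq(wp[1]).as_matrix().T@(np.asarray(p)-wp[0]); c=M[:3,:3].T@(pt-M[:3,3])
    th=np.arctan2(np.hypot(c[0],c[1]),c[2]); return np.array([f["cx"],f["cy"]])+K(f)[0,0]*th*c[:2]/np.hypot(c[0],c[1])
def wpose():
    s=ctrl.read_state(); return s["ee_pos"],s["tcp_rot"]
E
python3 - <<'E'
from h import *
for n,(x,y,w,h),k in (("top",(160,170,140*1,105),5),("top",(240,170,140,105),5),("side",(200,100,130,100),6),("side",(225,205,120,90),6)):
    f=vision.grab_frame(n); c=f["img"][y:y+h,x:x+w,::-1]
    cv2.imwrite(f"pics/crop_{n}_{x}.png",cv2.resize(c,None,fx=k,fy=k,interpolation=cv2.INTER_CUBIC))
t=vision.grab_frame("top");s=vision.grab_frame("side")
for nm,f in(("top",t),("side",s)):
    hsv=cv2.cvtColor(f["img"],cv2.COLOR_RGB2HSV)
    for c,lo,hi in (("orange",(4,170,120),(14,255,255)),("yellow",(18,150,90),(32,255,255))):
        m=cv2.inRange(hsv,lo,hi); n,l,st,ce=cv2.connectedComponentsWithStats(m)
        print(nm,c,[(st[i].tolist(),ce[i].round(1).tolist()) for i in range(1,n) if st[i][4]>15])
E
```

```text
top orange []
top yellow []
side orange [([259, 81, 3, 13, 22], [259.7, 87.1]), ([238, 251, 22, 11, 119], [249.2, 256.6])]
side yellow [([247, 153, 8, 9, 46], [250.3, 156.8])]
```

View pics/crop_top_240.png

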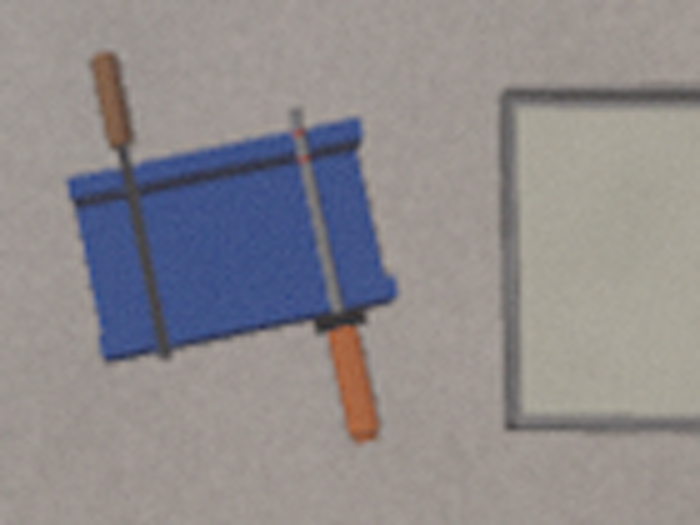

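View pics/crop_side_200.png

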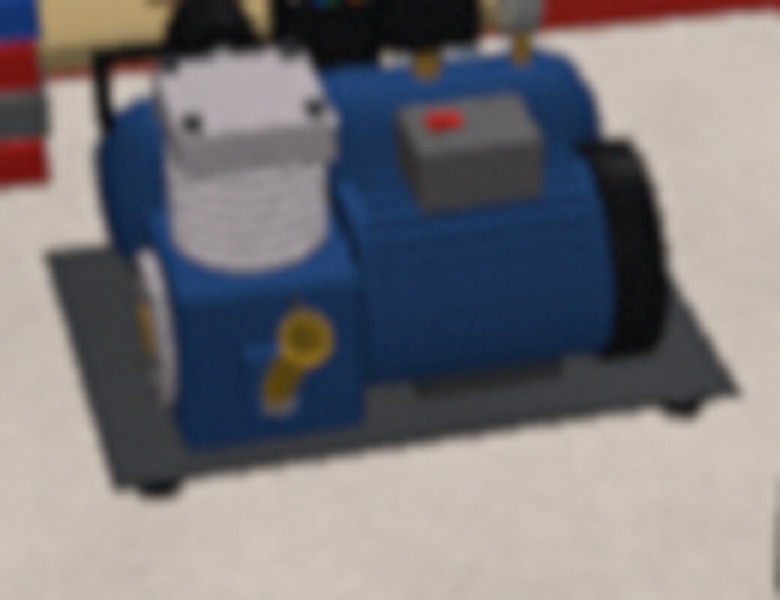

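View pics/crop_side_225.png

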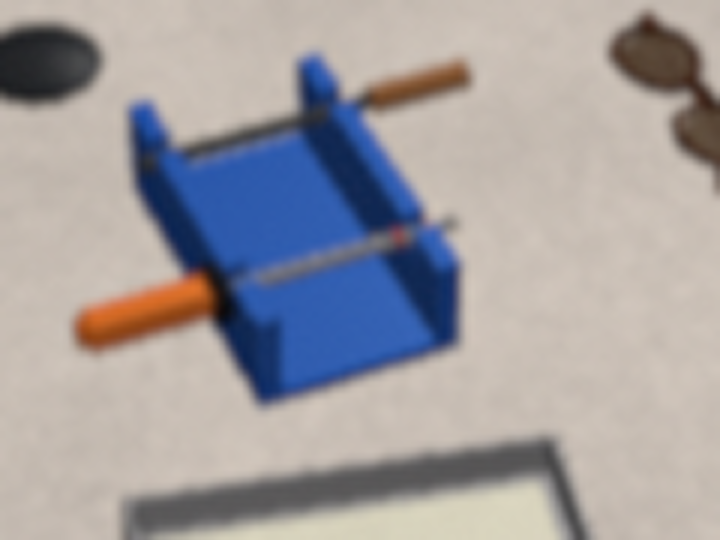

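View pics/crop_top_160.png

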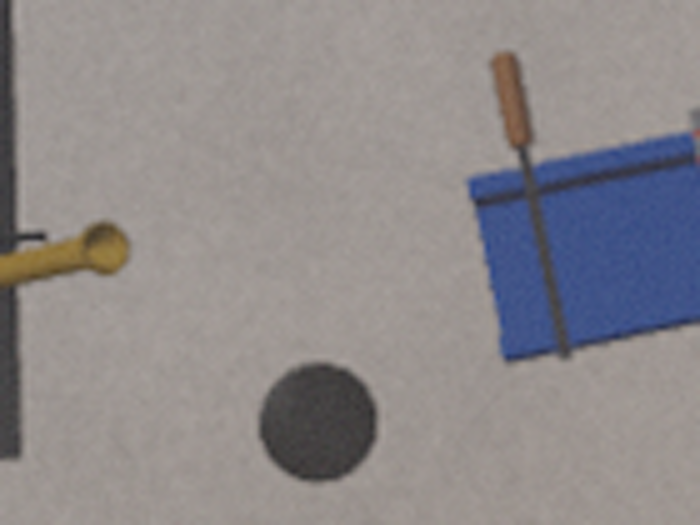

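Run:
```python
from h import *
t=vision.grab_frame("top");s=vision.grab_frame("side")
def c(x0,y0,k,u,v): return np.array([x0+(u+.5)/k-.5,y0+(v+.5)/k-.5])
mt=c(160,170,5,106,248); ms=c(200,100,6,307,338)
print("mouth tri",tri([ray(t,mt),ray(s,ms)]),"top z=.16",onplane(t,mt,.16),"side",onplane(s,ms,.16))
# dipstick
for n,tu,su in (("handle end",(366,436),(80,330)),("collar",(341,320),(222,290)),("tip",(296,110),(455,222))):
    a=c(240,170,5,*tu); b=c(225,205,6,*su)
    print(n,"top",onplane(t,a,.049).round(4),"side",onplane(s,b,.049).round(4),"tri",tri([ray(t,a),ray(s,b)]))
# masks for base plate of compressor, tray
for n,uv,z in (("base R top",(163,134),.01),("base R bot",(163,264),.01),("base L bot",(71,266),.01)):
    print(n,onplane(t,uv,z).round(4))
for uv in ((340,188),(393,188),(394,255),(341,256)): print("tray",onplane(t,uv,.028).round(4))
print("lens",onplane(t,(223,254),.007),"bottle",onplane(t,(214,130),.06))
```

```text
mouth tri (array([0.50782014, 0.17936814, 0.15974968]), [np.float64(0.0012037183344412738), np.float64(0.0012037183344415247)]) top z=.16 [0.50658153 0.17935492 0.16      ] side [0.50898895 0.1790894  0.16      ]
handle end top [ 0.4153 -0.1655  0.049 ] side [ 0.4158 -0.1636  0.049 ] tri (array([ 0.41544069, -0.16535039,  0.05074473]), [np.float64(0.00017840255016940743), np.float64(0.0001784025501693721)])
collar top [ 0.4801 -0.1519  0.049 ] side [ 0.4844 -0.1503  0.049 ] tri (array([ 0.48205314, -0.1519376 ,  0.05052281]), [np.float64(0.002112469194711198), np.float64(0.002112469194711172)])
tip top [ 0.5999 -0.1269  0.049 ] side [ 0.6018 -0.1261  0.049 ] tri (array([ 0.6006861 , -0.12693837,  0.04972024]), [np.float64(0.0009117843728861782), np.float64(0.0009117843728859756)])
base R top [0.7821 0.2796 0.01  ]
base R bot [0.3942 0.263  0.01  ]
base L bot [0.3874 0.5281 0.01  ]
tray [ 0.6148 -0.2474  0.028 ]
tray [ 0.6153 -0.4011  0.028 ]
tray [ 0.4218 -0.3974  0.028 ]
tray [ 0.4184 -0.2471  0.028 ]
lens [0.42354426 0.09118534 0.007     ] bottle [0.77772012 0.11776227 0.06      ]
```

```bash
cat >> h.py <<'E'
def dipframe(az,pitch):
    """az: azimuth of dip x; pitch: downward angle"""
    X=np.array([np.cos(az)*np.cos(pitch),np.sin(az)*np.cos(pitch),-np.sin(pitch)])
    Y=np.array([-np.sin(az),np.cos(az),0]); return np.stack([X,Y,np.cross(X,Y)],1)
def tool(D,origin,g,a,s):
    """tcp pose for dip frame D at origin, gripped at x=g"""
    X,Y,Z=D.T; tz=-np.cos(a)*Z+np.sin(a)*X; ty=s*Y; tx=np.cross(ty,tz)
    q=np.roll(R.from_matrix(np.stack([tx,ty,tz],1)).as_quat(),1)
    return np.asarray(origin)+g*X-.003*tz, q
E
python3 - <<'E'
from h import *
az0=np.arctan2(.0385,.185); o0=np.array([.4825,-.1515,.049])
m=np.array([.5078,.1793,.16]); azt=np.pi/2+np.radians(2.2); g=-.043
for a in (0,15,25,30,35,40,45):
  for s in (1,-1):
    a_=np.radians(a); D0=dipframe(az0,0); Dt=dipframe(azt,np.pi/4)
    L=[("grasp",tool(D0,o0,g,a_,s)),("pre",tool(D0,o0-[.0,0,-.1],g,a_,s)),("back",tool(D0,o0-.1*D0@[np.sin(a_),0,-np.cos(a_)],g,a_,s)),("in",tool(Dt,m,g,a_,s)),("out",tool(Dt,m-Dt[:,0]*.15,g,a_,s)),("tray",tool(D0,[.6-.1175,-.31-.0245,.1],g,a_,s))]
    print(a,s,[(n,None if (q:=kinematics.solve_ik(*p)) is None else np.round(q,2).tolist()) for n,p in L])
E
```

```text
0 1 [('grasp', [0.37, 0.6, -0.2, 2.3, 0.43, 0.27, 1.56]), ('pre', [0.26, 0.4, -0.05, 2.24, 0.04, 0.5, 1.96]), ('back', [0.26, 0.4, -0.05, 2.24, 0.04, 0.5, 1.96]), ('in', [-0.48, 0.68, -0.42, 1.9, 0.75, 1.4, 1.84]), ('out', [-0.31, 0.48, -0.43, 1.94, 0.76, 1.44, 2.05]), ('tray', [0.69, 0.57, -0.18, 2.08, 0.2, 0.51, 2.13])]
0 -1 [('grasp', [0.1, 0.6, 0.18, 2.32, -0.43, 0.25, -0.7]), ('pre', [-0.21, 0.47, 0.61, 2.27, -0.53, 0.55, -0.55]), ('back', [-0.21, 0.47, 0.61, 2.27, -0.53, 0.55, -0.55]), ('in', [-1.15, 0.74, 0.64, 1.94, 0.29, 1.02, -0.73]), ('out', [-1.12, 0.55, 0.77, 1.99, 0.41, 1.06, -0.6]), ('tray', [0.32, 0.59, 0.35, 2.1, -0.4, 0.51, -0.39])]
15 1 [('grasp', [0.81, 0.68, -0.71, 2.45, 1.89, 0.32, 0.18]), ('pre', [0.77, 0.41, -0.59, 2.37, 0.55, 0.21, 1.5]), ('back', [1.05, 0.48, -0.94, 2.41, 1.01, 0.33, 1.05]), ('in', [-0.38, 0.56, -0.41, 1.95, 0.66, 1.16, 1.98]), ('out', [-0.21, 0.37, -0.39, 1.95, 0.62, 1.23, 2.25]), ('tray', [1.08, 0.6, -0.56, 2.18, 0.41, 0.28, 2.01])]
15 -1 [('grasp', [0.46, 0.6, -0.19, 2.47, 3.3, 0.15, 1.93]), ('pre', [0.36, 0.36, -0.05, 2.4, -0.64, 0.19, -
[... 1836 characters left out ...]
, [1.61, 0.89, -1.07, 2.33, 2.21, 0.17, 0.48])]
40 -1 [('grasp', None), ('pre', None), ('back', None), ('in', [-0.71, 0.43, 0.37, 2.07, -0.11, 0.69, -0.25]), ('out', [-0.62, 0.28, 0.47, 2.0, -0.05, 0.91, -0.09]), ('tray', [1.44, 0.76, -0.77, 2.33, 3.89, 0.18, 1.93])]
45 1 [('grasp', None), ('pre', None), ('back', None), ('in', [-0.01, 0.45, -0.53, 2.05, 0.34, 0.73, 2.43]), ('out', [0.6, 0.43, -1.09, 1.94, 0.45, 1.04, 2.49]), ('tray', [1.66, 0.95, -1.09, 2.35, 2.62, 0.18, 0.15])]
45 -1 [('grasp', None), ('pre', None), ('back', None), ('in', [-0.62, 0.42, 0.31, 2.09, -0.2, 0.67, -0.14]), ('out', [-0.53, 0.27, 0.44, 2.0, -0.14, 0.9, 0.02]), ('tray', [1.58, 0.87, -0.93, 2.35, 3.44, 0.18, 2.46])]
```

Run:
```python
from h import *
ctrl.move_straight([.2986,.6601,.42],speed=.3)
ctrl.movep([.60,.03,.32],[0,0,1,0])
s=ctrl.read_state(); print(s["clock"],s["qpos"].round(2),s["ee_pos"],s["tcp_rot"])
f=vision.grab_frame("wrist"); np.savez("w1.npz",img=f["img"],p=s["ee_pos"],q=s["tcp_rot"])
wp=(s["ee_pos"],s["tcp_rot"]); print(projw(f,[.5078,.1793,.16],wp))
cv2.imwrite("pics/w1.png",f["img"][:,:,::-1])
```

```text
3.8667 [-0.33  0.36  0.26  1.79 -0.11  1.01  1.54] [0.60012552 0.03106057 0.31998057] [ 2.14031815e-05 -6.66110227e-04  9.99999763e-01  1.71316326e-04]
[425.02003992 102.8560788 ]
```

View pics/w1.png

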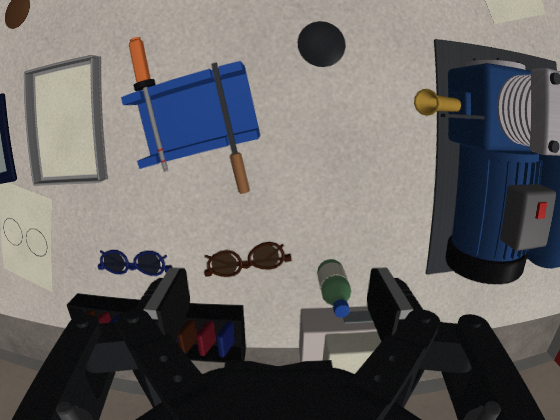

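The wrist view shows the tube mouth at about (425,101), where (425,103) was predicted. The dipstick handle is at (140,62) and the rod tip at (166,168).

Run:
```python
import cv2,numpy as np
i=np.load("w1.npz")["img"][:,:,::-1]
a=cv2.resize(i[70:140,400:500],None,fx=8,fy=8,interpolation=cv2.INTER_CUBIC)
b=cv2.resize(i[30:180,110:210],None,fx=4,fy=4,interpolation=cv2.INTER_CUBIC)
cv2.imwrite("pics/w1a.png",a); cv2.imwrite("pics/w1b.png",b)
```

```text
(no output)
```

View pics/w1a.png

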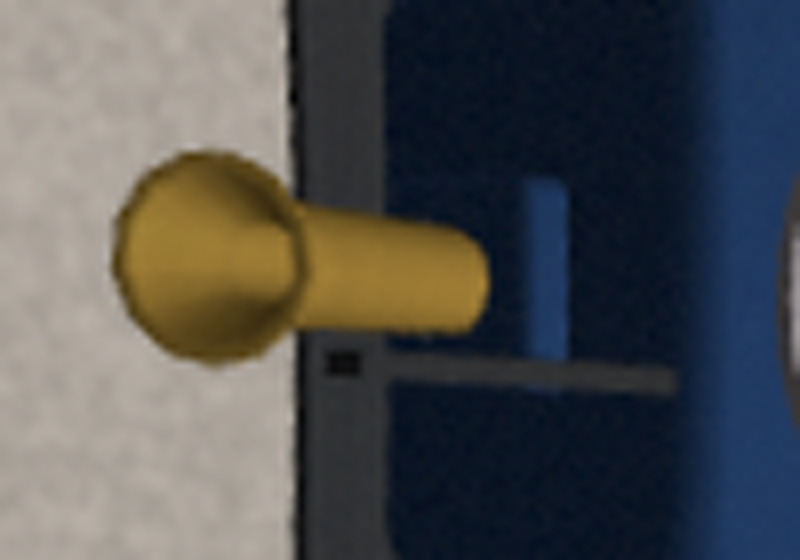

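View pics/w1b.png

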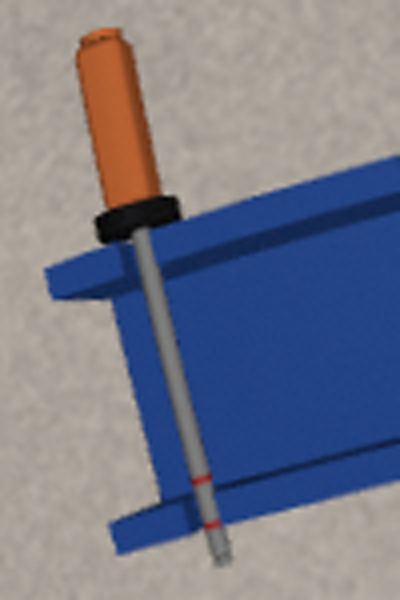

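Run:
```python
from h import *
from scipy.optimize import brentq
z=np.load("w1.npz"); wp=(z["p"],z["q"]); w=vision.grab_frame("wrist"); t=vision.grab_frame("top"); s=vision.grab_frame("side")
c=lambda x0,y0,k,u,v: np.array([x0+(u+.5)/k-.5,y0+(v+.5)/k-.5])
mw=c(400,70,8,211.5,258.5); mt=c(160,170,5,106,248); ms=c(200,100,6,307,338)
print("w z=.16",onplane(w,mw,.16,wp)); rw=ray(w,mw,wp)
m,res=tri([rw,ray(t,mt),ray(s,ms)]); print("tri3",m,res)
print("w+t",tri([rw,ray(t,mt)]),"w+s",tri([rw,ray(s,ms)]))
for p in((330,268),(440,279.5)):
    n=np.cross(rw[1],ray(w,c(400,70,8,*p),wp)[1])
    g=lambda a:n@[np.cos(a),np.sin(a),-1]
    print("az deg",np.degrees(brentq(g,1,2.2)))
for nm,p in(("tip",(222,562)),("r104",(212,524)),("r88",(202,480)),("collar",(141,232)),("hend",(101,38))):
    print(nm,onplane(w,c(110,30,4,*p),.049+(.009 if nm=="hend" else 0),wp).round(4))
# base plate edge left in wrist img
for v in (70,110,150,200,240):
    row=z["img"][v].astype(int); g=row.sum(1); u=430+np.argmin(np.diff(cv2.blur(g[420:450].astype(np.float32).reshape(1,-1),(3,1))[0])); 
    u=420+np.argmin(np.diff(g[420:450]))+.5; print(v,u,onplane(w,(u,v),.012,wp).round(4))
```

```text
w z=.16 [0.50667966 0.18039172 0.16      ]
tri3 [0.50744186 0.17968403 0.15995615] [np.float64(0.0009975301569497474), np.float64(0.0008959831635448538), np.float64(0.0016205324333212628)]
w+t (array([0.5065428 , 0.17890557, 0.16263955]), [np.float64(0.00032961008451693055), np.float64(0.0003296100845168493)]) w+s (array([0.50788382, 0.18017515, 0.15967127]), [np.float64(0.0012576311746090914), np.float64(0.001257631174609018)])
az deg 93.56229953965132
az deg 93.39286910552589
tip [ 0.5996 -0.1247  0.049 ]
r104 [ 0.5862 -0.1273  0.049 ]
r88 [ 0.5708 -0.1299  0.049 ]
collar [ 0.4841 -0.1486  0.049 ]
hend [ 0.4157 -0.1596  0.058 ]
70 435.5 [0.449  0.2665 0.012 ]
110 437.5 [0.5103 0.2719 0.012 ]
150 435.5 [0.5722 0.2729 0.012 ]
200 433.5 [0.6524 0.2791 0.012 ]
240 429.5 [0.7216 0.2831 0.012 ]
```

```bash
cat >> h.py <<'E'
MOUTH=np.array([.5072,.1797,.160]); AZT=np.radians(93.3); AZ0=np.radians(11.6); O0=np.array([.4824,-.1502,.049]); G=-.043; A=np.radians(10)
E
python3 - <<'E'
from h import *
D=dipframe(AZ0,0); p,q=tool(D,O0,G,A,1); tz=rq(q).as_matrix()[:,2]
print(p,q,kinematics.solve_ik(p,q),kinematics.solve_ik(p-.1*tz,q))
try:
    ctrl.movep(p-.09*tz,q)
    ctrl.move_gripper(.05,60)
    s=ctrl.read_state(); print(s["clock"],s["qpos"].round(2),s["ee_pos"],s["grip_width"])
    f=vision.grab_frame("wrist"); cv2.imwrite("pics/w2.png",f["img"][:,:,::-1])
    print(kinematics.solve_ik(p,q))
except ctrl.PlanningError as e: print("ERR",e)
E
```

```text
[ 0.43976796 -0.1589511   0.05195442] [ 0.08670957 -0.10067175  0.99109489  0.00880764] [ 1.00080072  0.83086259 -1.10052724  2.38218903  1.46049563  0.66385839
  0.55378246] [ 0.2436145   0.35954081  0.08035956  2.38252577 -0.43752557  0.27305351
  2.50444019]
5.725 [ 0.26  0.38  0.05  2.39 -0.44  0.24  2.51] [ 0.42468318 -0.16189322  0.14062969] 0.05004652199526566
[ 0.90208309  0.74120254 -0.91516048  2.38760709  1.46559416  0.50155536
  0.55518201]
```

View pics/w2.png

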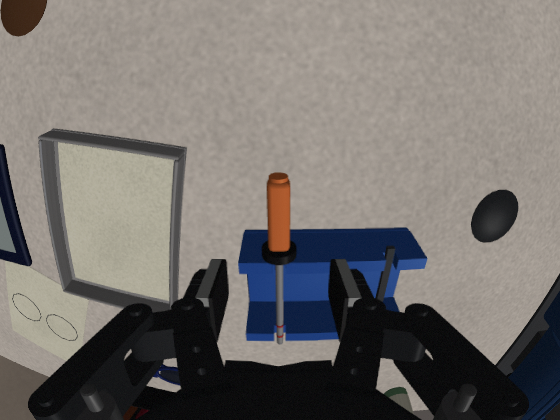

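Run:
```python
from h import *
D=dipframe(AZ0,0)
for a in (0,5,10):
    p,q=tool(D,O0,G,np.radians(a),1); print(a,kinematics.solve_ik(p,q))
p,q=tool(D,O0,G,A,1)
try:
    ctrl.move_straight(p,q,speed=.08)
    s=ctrl.read_state(); print(s["clock"],s["qpos"].round(2),s["ee_pos"],s["grip_width"],s["ft_force"])
except ctrl.PlanningError as e: print("ERR",e)
```

```text
0 [ 0.11285489  0.6029007   0.16135308  2.32067862 -0.39048521  0.24167123
  2.39959922]
5 [ 0.23326786  0.58632796  0.02823342  2.37084424 -0.47285784  0.11926664
  2.49727926]
10 [ 0.90208309  0.74120254 -0.91516048  2.38760709  1.46559416  0.50155536
  0.55518201]
ERR the arm cannot follow that straight line within its joint ranges
```

```bash
cat >> h.py <<'E'
A=np.radians(3)
def roll(D,r): 
    """roll dip frame about its x axis"""
    return D@R.from_euler('x',r).as_matrix()
E
python3 - <<'E'
from h import *
t=vision.grab_frame("top")
print("head",onplane(t,(131,203),.232),onplane(t,(131,240),.232),onplane(t,(92,240),.232))
D=dipframe(AZ0,0); p,q=tool(D,O0,G,A,1); tz=rq(q).as_matrix()[:,2]
try:
    ctrl.move_straight(p-.09*tz,q,speed=.1)
    ctrl.move_straight(p,q,speed=.1)
except ctrl.PlanningError as e: print("ERR",e)
s=ctrl.read_state(); print(s["clock"],s["qpos"].round(2),s["ee_pos"],p,s["grip_width"],s["ft_force"])
f=vision.grab_frame("wrist"); cv2.imwrite("pics/w3.png",f["img"][:,:,::-1])
for ro in (0,20,30,40,-20,-30):
    Dt=roll(dipframe(AZT,np.pi/4),np.radians(ro)); 
    print(ro,rq(tool(Dt,MOUTH,G,A,1)[1]).as_matrix()[:,2].round(2),[None if (k:=kinematics.solve_ik(*tool(Dt,MOUTH-d*Dt[:,0],G,A,1))) is None else k.round(2).tolist() for d in (0,.06,.135,.16)])
E
```

```text
head [0.53678187 0.2823472  0.232     ] [0.44822941 0.27760523 0.232     ] [0.44790223 0.37001815 0.232     ]
7.3083 [ 0.18  0.59  0.08  2.35 -0.42  0.17  2.44] [ 0.44013327 -0.15908707  0.0523571 ] [ 0.44012446 -0.15887792  0.05199589] 0.049695808298479124 [0.52386953 0.92795161 0.33443496]
0 [ 0.04 -0.67 -0.74] [[-1.19, 0.73, 0.72, 1.96, 0.23, 0.96, 2.51], [-1.16, 0.65, 0.75, 1.99, 0.29, 0.98, 2.54], [-1.12, 0.55, 0.77, 2.0, 0.37, 1.02, 2.58], [-1.11, 0.51, 0.78, 2.0, 0.4, 1.04, 2.59]]
20 [-0.3  -0.65 -0.7 ] [[-0.94, 0.79, 0.54, 1.74, 0.12, 1.33, 2.57], [-0.9, 0.72, 0.55, 1.76, 0.18, 1.35, 2.59], [-0.73, 0.6, 0.37, 1.77, 0.32, 1.43, 2.54], [-0.71, 0.57, 0.37, 1.77, 0.34, 1.44, 2.56]]
30 [-0.47 -0.6  -0.65] [[-0.84, 0.84, 0.48, 1.64, 0.06, 1.49, 2.58], [-0.81, 0.78, 0.51, 1.67, 0.11, 1.51, 2.63], [-0.67, 0.67, 0.37, 1.67, 0.24, 1.57, 2.59], [-0.65, 0.65, 0.37, 1.67, 0.26, 1.59, 2.61]]
40 [-0.61 -0.54 -0.58] [[-0.74, 0.9, 0.43, 1.56, 0.01, 1.64, 2.58], [-0.66, 0.82, 0.37, 1.58, 0.09, 1.67, 2.57], [-0.6, 0.74, 0.37, 1.59, 0.17, 1.71, 2.62], [-0.48, 0.7, 0.18, 1.58, 0.25, 1.76, 2.54]]
-20 [ 0.38 -0.61 -0.7 ] [[-1.47, 0.8, 1.0, 2.21, 0.3, 0.5, 2.46], [-1.46, 0.7, 1.05, 2.24, 0.41, 0.52, 2.46], [-1.44, 0.57, 1.11, 2.25, 0.55, 0.57, 2.46], [-1.44, 0.52, 1.13, 2.25, 0.59, 0.59, 2.46]]
-30 [ 0.53 -0.54 -0.65] [[-1.58, 0.91, 1.16, 2.34, 0.23, 0.22, 2.54], [-1.57, 0.82, 1.24, 2.37, 0.37, 0.22, 2.51], [-1.3, 0.4, 0.75, 2.37, 1.14, 0.65, 1.82], [-1.29, 0.34, 0.74, 2.37, 1.15, 0.69, 1.86]]
```

View pics/w3.png

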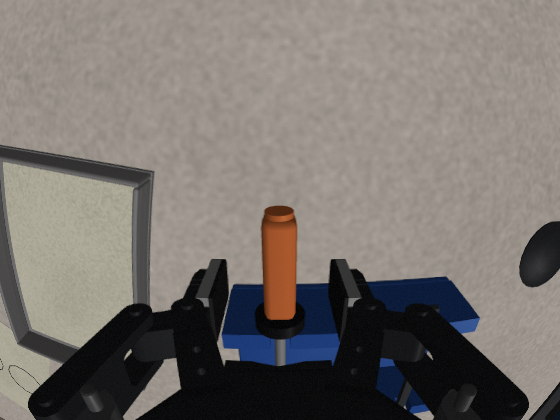

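Run:
```python
from h import *
w=vision.grab_frame("wrist"); wp=wpose(); Rw=rq(wp[1]).as_matrix(); X=dipframe(AZ0,0)[:,0]
print("grasp pt",projw(w,wp[0]+.003*Rw[:,2],wp))
for x in (-.073,-.07,-.043,-.008,0): print(x,projw(w,O0+x*X,wp), projw(w,O0+x*X+[0,0,.009],wp))
for sgn in(1,-1): 
  for z in (-.005,.003,.022): print("finger",sgn,z,projw(w,wp[0]+z*Rw[:,2]+sgn*.025*Rw[:,1],wp))
```

```text
grasp pt [278.63469851 261.67455352]
-0.073 [278.91162081 208.37594096] [278.94851532 215.06264823]
-0.07 [278.91201021 213.96620917] [278.94842771 220.90671081]
-0.043 [278.90810736 260.75572417] [278.93966883 269.45118695]
-0.008 [278.88919661 311.63222115] [278.91422578 321.38570844]
0 [278.88356667 321.77411672] [278.90720734 331.62418373]
finger 1 -0.005 [327.04595434 268.22106124]
finger 1 0.003 [325.02881359 261.27873911]
finger 1 0.022 [320.79955804 246.84011672]
finger -1 -0.005 [230.2525392  268.32528641]
finger -1 0.003 [232.22316358 261.37680597]
finger -1 0.022 [236.35436844 246.92620503]
```

Run:
```python
from h import *
ctrl.move_gripper(0.0,60)
s=ctrl.read_state(); print(s["clock"],s["grip_width"],s["ft_force"].round(1))
p=s["ee_pos"]
ctrl.move_straight(p+[0,0,.12],speed=.12)
s=ctrl.read_state(); print(s["clock"],s["qpos"].round(2),s["ee_pos"],s["tcp_rot"],s["grip_width"],s["ft_force"].round(2))
for n in("wrist","top"):
    f=vision.grab_frame(n); cv2.imwrite(f"pics/{n}4.png",f["img"][:,:,::-1])
```

```text
7.9417 6.394813104130783e-05 [ 0.2  0.9 -0.1]
9.0917 [ 0.01  0.37  0.31  2.27 -0.29  0.49  2.33] [ 0.43984315 -0.15867778  0.17152164] [ 0.02563372 -0.10109786  0.99454223  0.00280843] 0.00044066962150714884 [0.44 0.38 0.18]
```

View pics/wrist4.png

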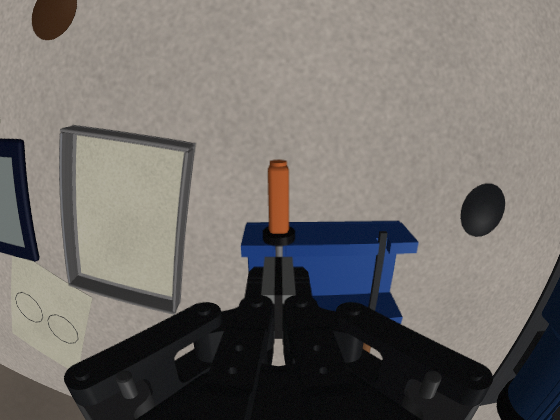

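View pics/top4.png

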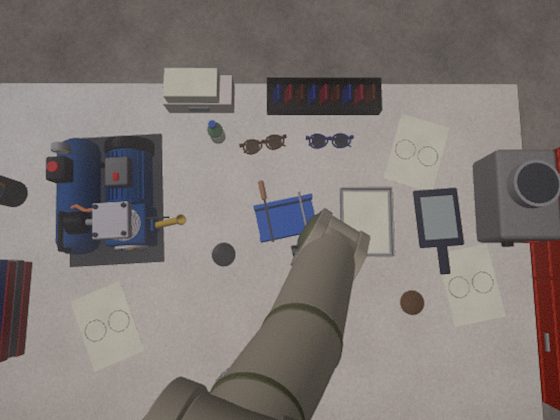

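The grasp missed. The wrist view shows the fingers shut at (279,270) while the handle is still in the rest at (279,200). I check where the fingertips really are against the tool frame.

Run:
```python
from h import *
w=vision.grab_frame("wrist"); wp=wpose(); Rw=rq(wp[1]).as_matrix()
for x in(-.011,0,.011):
  for z in (-.05,-.02,0,.022): print(x,z,projw(w,wp[0]+Rw@[x,0,z],wp).round(0))
s=vision.grab_frame("side")
print("side start tcp",proj(s,[.2986,.6601,.2196]),proj(s,[.2986,.6601,.1976]),"now tcp,tip",proj(s,wp[0]),proj(s,wp[0]+.022*Rw[:,2]))
x,y,k=200,180,6
cv2.imwrite("pics/s5.png",cv2.resize(s["img"][y:y+95,x:x+125,::-1],None,fx=k,fy=k,interpolation=cv2.INTER_CUBIC))
cv2.imwrite("pics/w5.png",cv2.resize(w["img"][150:345,180:380,::-1],None,fx=3,fy=3))
```

```text
-0.011 -0.05 [279. 343.]
-0.011 -0.02 [279. 303.]
-0.011 0 [279. 282.]
-0.011 0.022 [279. 264.]
0 -0.05 [279. 322.]
0 -0.02 [279. 284.]
0 0 [279. 264.]
0 0.022 [279. 247.]
0.011 -0.05 [279. 299.]
0.011 -0.02 [279. 263.]
0.011 0 [279. 245.]
0.011 0.022 [279. 230.]
side start tcp [[175.37968387  80.68199855]] [[176.12634026  86.11235615]] now tcp,tip [[244.29286681 223.60631234]] [[245.06011075 229.80442366]]
```

View pics/s5.png

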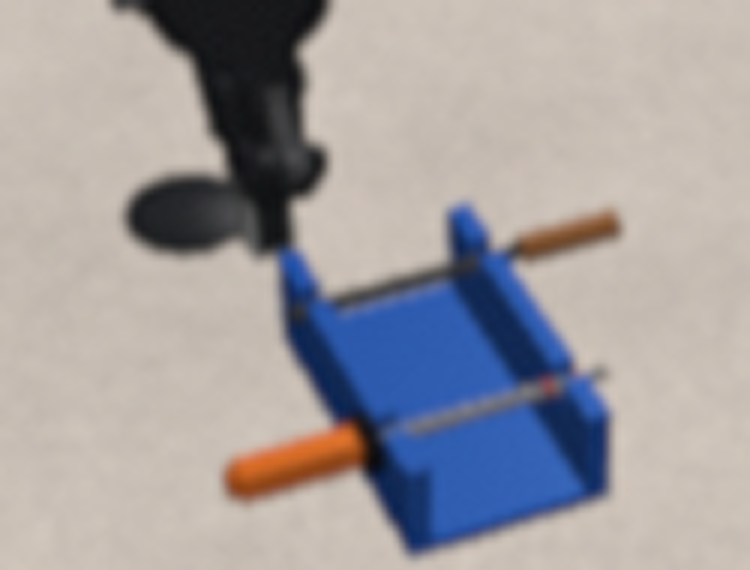

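View pics/w5.png

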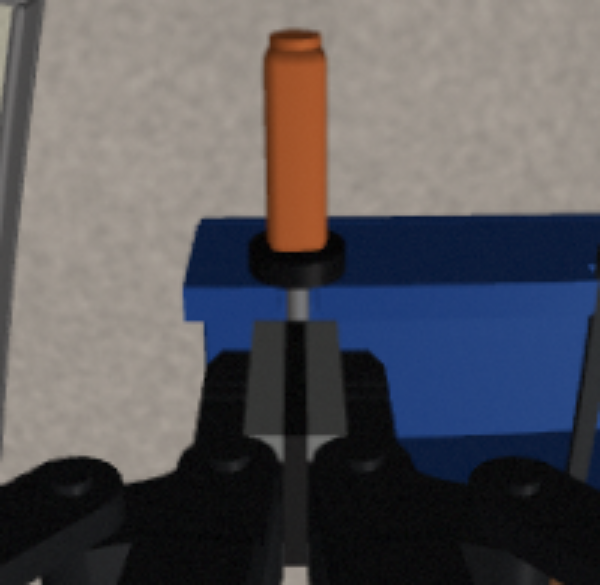

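Run:
```python
from h import *
w=vision.grab_frame("wrist"); wp=wpose(); Rw=rq(wp[1]).as_matrix()
s=vision.grab_frame("side"); print("side cam",ray(s,(280,210)))
for sp in ((244.2,220.5),(247,221),(242,221.5)):
    for wr in (255,257,260):
        x,r=tri([ray(s,sp),ray(w,(279,wr),wp)]); print(sp,wr,"tool coords",(Rw.T@(x-wp[0])).round(4),np.round(r,4))
for x in(-.011,.011):
  for z in (-.04,-.02,0,.022): print(x,z,proj(s,wp[0]+Rw@[x,0,z]).round(1))
print(ctrl.read_state()["grip_width"])
```

```text
side cam (array([ 0.3311777 , -1.17641185,  1.0372854 ]), array([ 0.15339184,  0.76378197, -0.62698328]))
(244.2, 220.5) 255 tool coords [ 0.0033  0.0009 -0.007 ] [0.0049 0.0049]
(244.2, 220.5) 257 tool coords [ 0.0029  0.0008 -0.0072] [0.0044 0.0044]
(244.2, 220.5) 260 tool coords [ 0.0023  0.0007 -0.0077] [0.0037 0.0037]
(247, 221) 255 tool coords [-0.0022  0.0012 -0.0008] [0.0073 0.0073]
(247, 221) 257 tool coords [-0.0026  0.0011 -0.0011] [0.0067 0.0067]
(247, 221) 260 tool coords [-0.0033  0.0011 -0.0015] [0.0059 0.0059]
(242, 221.5) 255 tool coords [ 0.0071  0.0005 -0.0079] [0.0019 0.0019]
(242, 221.5) 257 tool coords [ 0.0067  0.0004 -0.0083] [0.0014 0.0014]
(242, 221.5) 260 tool coords [ 0.0061  0.0003 -0.0088] [0.0007 0.0007]
-0.011 -0.04 [[246.9 210.7]]
-0.011 -0.02 [[247.6 216.6]]
-0.011 0 [[248.3 222.3]]
-0.011 0.022 [[249.  228.5]]
0.011 -0.04 [[238.9 213.2]]
0.011 -0.02 [[239.7 219. ]]
0.011 0 [[240.4 224.8]]
0.011 0.022 [[241.2 231. ]]
-7.594699645031e-05
```

Both views put the closed fingertips about 10 mm behind the reported TCP, where the documentation says 22 mm ahead. The fingers are therefore about 32 mm short, which explains shutting just above the handle. I correct the tool offset from this measurement and try again.

```bash
cat >> h.py <<'E'
GZ=-.029   # measured: grasp point in reported tool z
def tool(D,origin,g,a,s):
    X,Y,Z=D.T; tz=-np.cos(a)*Z+np.sin(a)*X; ty=s*Y; tx=np.cross(ty,tz)
    q=np.roll(R.from_matrix(np.stack([tx,ty,tz],1)).as_quat(),1)
    return np.asarray(origin)+g*X-GZ*tz, q
E
python3 - <<'E'
from h import *
D=dipframe(AZ0,0)
for a in (0,3):
    p,q=tool(D,O0,G,np.radians(a),1); print(a,p,kinematics.solve_ik(p,q))
w=vision.grab_frame("wrist"); wp=wpose()
for x in (-.073,-.008): print(x,projw(w,O0+x*D[:,0],wp))
p,q=tool(D,O0,G,A,1)
try:
    ctrl.move_gripper(.05,60)
    ctrl.move_straight(p,q,speed=.12)
except ctrl.PlanningError as e: print("ERR",e)
s=ctrl.read_state(); print(s["clock"],s["qpos"].round(2),s["ee_pos"],p,s["ft_force"].round(1))
for n in("wrist","side"):
    f=vision.grab_frame(n); i=f["img"][:,:,::-1]
    if n=="side": i=cv2.resize(i[180:275,200:325],None,fx=6,fy=6,interpolation=cv2.INTER_CUBIC)
    cv2.imwrite(f"pics/{n}6.png",i)
E
```

```text
0 [ 0.44027826 -0.15884635  0.02      ] [ 0.14224096  0.66699978  0.12034648  2.33250789 -0.47422181  0.16336924
  2.47902171]
3 [ 0.44176501 -0.15854117  0.02003974] [ 0.37147279  0.659073   -0.18889495  2.35009044  0.78981143  0.13195665
  1.21427899]
-0.073 [278.34258393 159.66459784]
-0.008 [278.40672511 229.73053395]
ERR the arm cannot follow that straight line within its joint ranges
9.975 [ 0.01  0.37  0.31  2.27 -0.29  0.49  2.33] [ 0.44017818 -0.15883747  0.17202332] [ 0.44176501 -0.15854117  0.02003974] [-0.1 -0.2 -0. ]
```

View pics/wrist6.png

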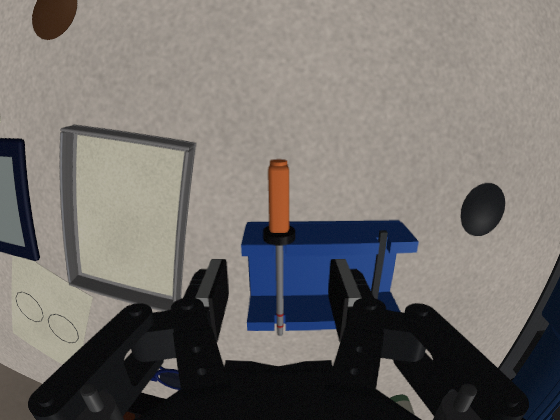

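View pics/side6.png

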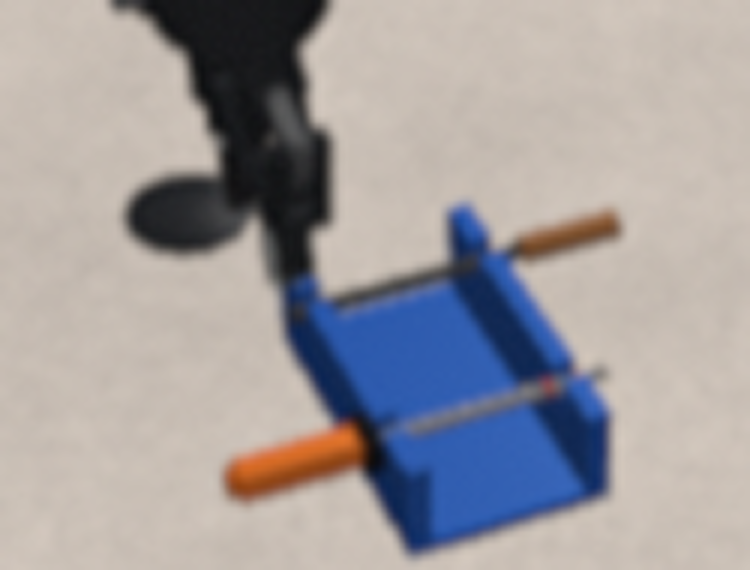

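```bash
echo "A=0.0" >> h.py
python3 - <<'E'
from h import *
D=dipframe(AZ0,0); p,q=tool(D,O0,G,A,1)
try:
    ctrl.move_straight([p[0],p[1],.10],q,speed=.12)
    ctrl.move_straight(p,q,speed=.12)
except ctrl.PlanningError as e: print("ERR",e)
s=ctrl.read_state(); print(s["clock"],s["qpos"].round(2),s["ee_pos"],p,s["ft_force"].round(1))
for n in("wrist","side"):
    f=vision.grab_frame(n); i=f["img"][:,:,::-1]
    if n=="side": i=cv2.resize(i[180:275,200:325],None,fx=6,fy=6,interpolation=cv2.INTER_CUBIC)
    cv2.imwrite(f"pics/{n}7.png",i)
E
```

```text
11.6417 [ 0.15  0.66  0.1   2.33 -0.41  0.16  2.42] [ 0.44044895 -0.15902385  0.0205119 ] [ 0.44027826 -0.15884635  0.02      ] [-0.  -0.4 -1.1]
```

View pics/wrist7.png

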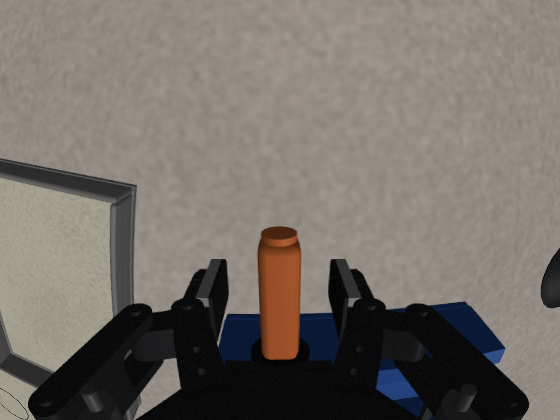

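View pics/side7.png

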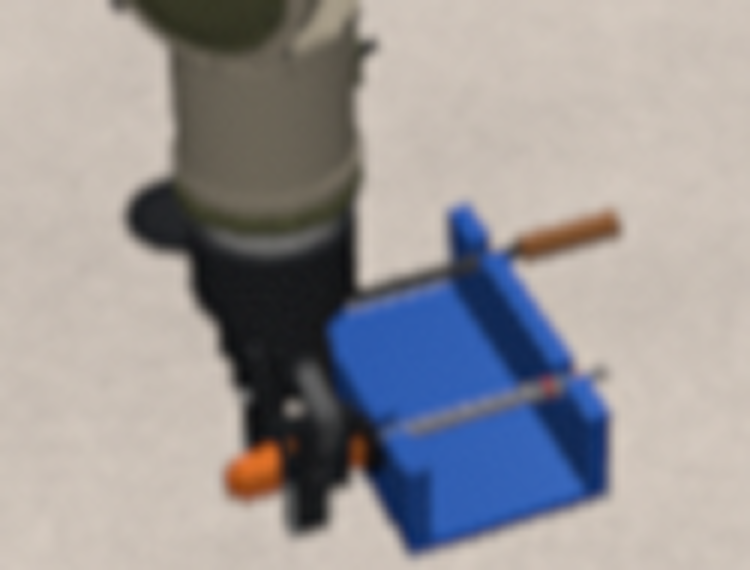

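The fingers now straddle the handle: in the enlarged side crop, the near fingertip at (305,525) is below the handle at (270,465). Close and lift.

Run:
```python
from h import *
ctrl.move_gripper(0.0,60)
s=ctrl.read_state(); print(s["clock"],s["grip_width"],s["ft_force"].round(1))
p=s["ee_pos"]
if s["grip_width"]>.012:
    ctrl.move_straight(p+[0,0,.15],speed=.15)
s=ctrl.read_state(); print(s["clock"],s["qpos"].round(2),s["ee_pos"],s["tcp_rot"],s["grip_width"],s["ft_force"].round(2))
np.savez("w8.npz",p=s["ee_pos"],q=s["tcp_rot"])
for n in("wrist","side","top"):
    f=vision.grab_frame(n); i=f["img"][:,:,::-1]; cv2.imwrite(f"pics/{n}8full.png",i)
    if n=="side": i=cv2.resize(i[150:245,200:325],None,fx=6,fy=6,interpolation=cv2.INTER_CUBIC)
    if n=="top": i=cv2.resize(i[150:270,250:410],None,fx=4,fy=4,interpolation=cv2.INTER_CUBIC)
    cv2.imwrite(f"pics/{n}8.png",i)
```

```text
12.1333 0.017060357817450644 [-0.7 -0.7  4. ]
13.2833 [-0.05  0.39  0.37  2.24 -0.27  0.55  2.3 ] [ 0.44009626 -0.15870109  0.16963923] [-6.05564778e-04 -1.01111097e-01  9.94874928e-01  2.38789744e-04] 0.016902893938228677 [ 0.43 -0.49 -1.96]
```

View pics/wrist8.png

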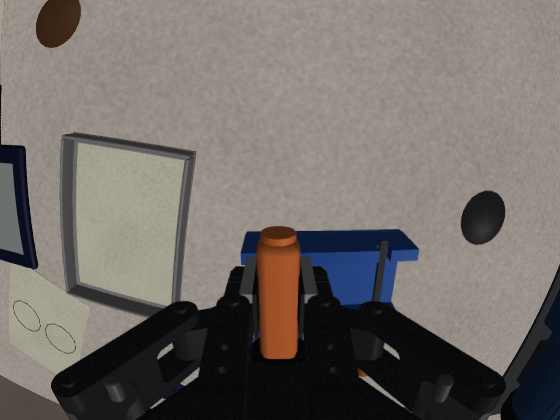

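View pics/side8.png

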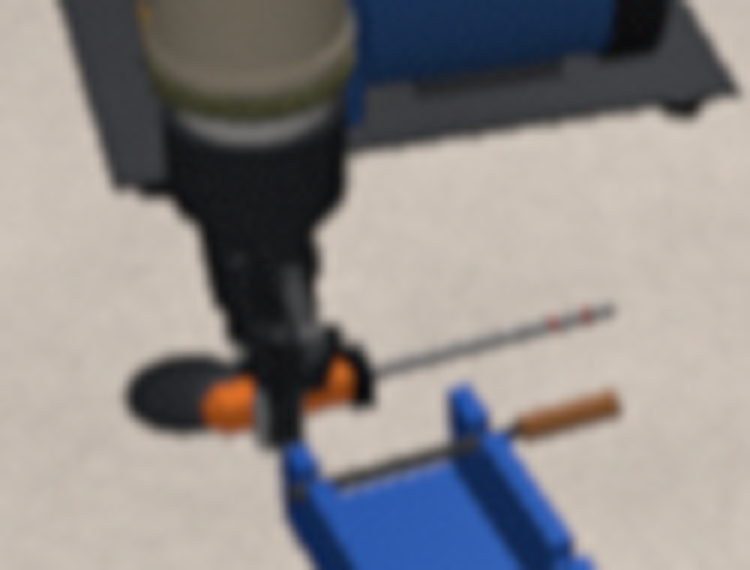

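View pics/top8.png

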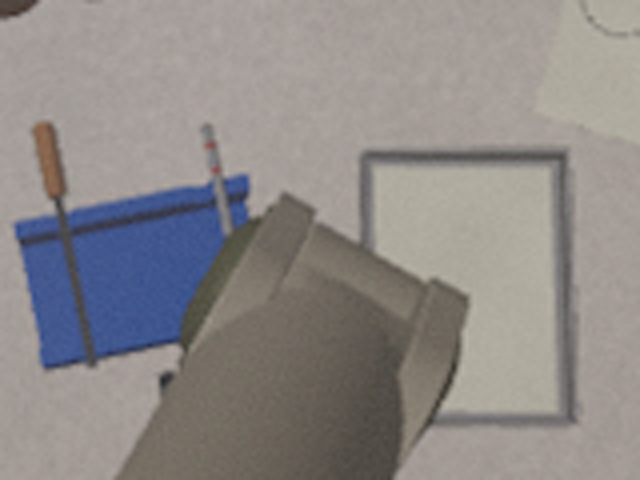

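Run:
```python
from h import *
z=np.load("w8.npz"); wp=(z["p"],z["q"]); Rw=rq(wp[1]).as_matrix()
t=vision.grab_frame("top"); s=vision.grab_frame("side"); w=vision.grab_frame("wrist")
c=lambda x0,y0,k,u,v: np.array([x0+(u+.5)/k-.5,y0+(v+.5)/k-.5])
tl=lambda p:(Rw.T@(p-wp[0])).round(4)
tip,r1=tri([ray(t,c(250,150,4,207,126)),ray(s,c(200,150,6,613,309))])
m88,r2=tri([ray(t,c(250,150,4,216,170)),ray(s,c(200,150,6,553,323))])
print("tip",tip,tl(tip),r1,"m88",m88,tl(m88),r2)
d=tip-m88; 
# handle button end centre in wrist: at assumed height
D=dipframe(AZ0,0); o=wp[0]+GZ*Rw[:,2]-G*D[:,0]   # believed origin
for x in (-.073,-.008,.0,.088,.12): print(x,"w",projw(w,o+x*D[:,0],wp).round(1),"s",proj(s,o+x*D[:,0]).round(1),"t",proj(t,o+x*D[:,0]).round(1))
print("obs side tip",c(200,150,6,613,309),"88",c(200,150,6,553,323),"collar",c(200,150,6,362,381),"hend",c(200,150,6,203,408),"top tip",c(250,150,4,207,126),"88",c(250,150,4,216,170))
```

```text
tip [ 0.60018971 -0.12743123  0.19720681] [-0.1631 -0.0016 -0.0278] [np.float64(0.0013794921425102817), np.float64(0.0013794921425102258)] m88 [ 0.57181464 -0.13285022  0.19795993] [-0.1342 -0.0012 -0.0285] [np.float64(0.0010065736369133163), np.float64(0.0010065736369132036)]
-0.073 w [278.7 231.6] s [[233.  218.5]] t [[317.1 257. ]]
-0.008 w [278.7 351.1] s [[256.6 212.2]] t [[311.5 230.8]]
0.0 w [278.7 362.1] s [[259.4 211.5]] t [[310.8 227.7]]
0.088 w [278.7 446.7] s [[290.1 203.3]] t [[303.5 193. ]]
0.12 w [278.6 466.2] s [[301.  200.5]] t [[300.9 180.6]]
obs side tip [301.75       201.08333333] 88 [291.75       203.41666667] collar [259.91666667 213.08333333] hend [233.41666667 217.58333333] top tip [301.375 181.125] 88 [303.625 192.125]
```

The grasp is true: the triangulated tip lies at (-0.163, -0.002, -0.028) in the tool frame, and the model says (-0.163, 0, -0.029). Next I go to the tube on an arm branch with joint-7 margin.

Run:
```python
from h import *
p=wpose()[0]
ctrl.move_straight(p+[0,0,.16],speed=.25)
ctrl.move_joints([-.31,.48,-.43,1.94,.76,1.44,2.05])
s=ctrl.read_state(); print(s["clock"],s["ee_pos"],s["grip_width"])
for ro in (0,-10,-20,-30):
    Dt=roll(dipframe(AZT,np.pi/4),np.radians(ro)); 
    print(ro,[None if (k:=kinematics.solve_ik(*tool(Dt,MOUTH-d*Dt[:,0],G,A,1))) is None else k.round(2).tolist() for d in (0,.06,.15,.2)])
for n in("side","top"):
    f=vision.grab_frame(n); cv2.imwrite(f"pics/{n}9.png",f["img"][:,:,::-1])
```

```text
15.3333 [0.51293498 0.04674407 0.29685164] 0.01709013382490864
0 [[-0.44, 0.7, -0.44, 1.95, 0.8, 1.35, 1.81], [-0.38, 0.61, -0.43, 1.97, 0.8, 1.36, 1.89], [-0.28, 0.49, -0.42, 1.99, 0.81, 1.38, 2.04], [-0.22, 0.43, -0.41, 1.99, 0.81, 1.39, 2.13]]
-10 [[-0.49, 0.66, -0.43, 2.06, 0.95, 1.27, 1.69], [-0.43, 0.58, -0.43, 2.08, 0.94, 1.27, 1.77], [-0.31, 0.45, -0.43, 2.1, 0.94, 1.27, 1.93], [-0.25, 0.38, -0.42, 2.1, 0.94, 1.27, 2.03]]
-20 [[-0.55, 0.64, -0.41, 2.17, 1.11, 1.21, 1.53], [-0.48, 0.55, -0.42, 2.2, 1.11, 1.2, 1.62], [-0.35, 0.41, -0.43, 2.22, 1.11, 1.19, 1.79], [-0.27, 0.33, -0.43, 2.21, 1.1, 1.17, 1.9]]
-30 [[-0.62, 0.64, -0.38, 2.28, 1.3, 1.19, 1.33], [-0.53, 0.54, -0.4, 2.32, 1.31, 1.17, 1.42], [-0.39, 0.39, -0.42, 2.34, 1.31, 1.13, 1.6], [-0.3, 0.3, -0.42, 2.33, 1.31, 1.09, 1.72]]
```

View pics/side9.png

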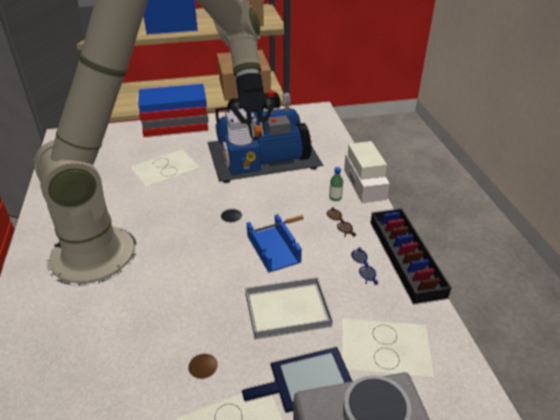

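View pics/top9.png

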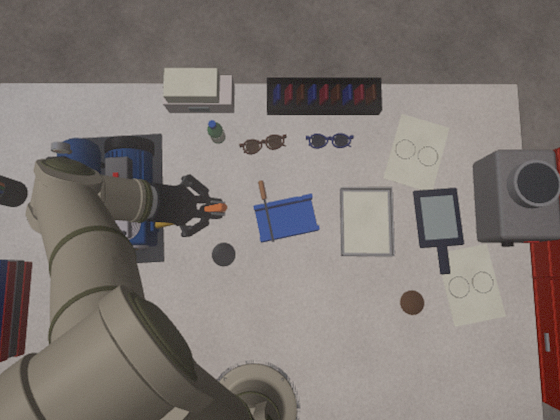

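```bash
cat >> h.py <<'E'
RO=np.radians(-10)
def ins(d,off=(0,0,0)):
    Dt=roll(dipframe(AZT,np.pi/4),RO); return tool(Dt,MOUTH+np.asarray(off)-d*Dt[:,0],G,A,1)
E
python3 - <<'E'
from h import *
ctrl.movep(*ins(.145))
s=ctrl.read_state(); print(s["clock"],s["ee_pos"],ins(.145)[0],s["grip_width"],s["ft_force"].round(2))
np.savez("w10.npz",p=s["ee_pos"],q=s["tcp_rot"])
Dt=roll(dipframe(AZT,np.pi/4),RO); o=s["ee_pos"]+rq(s["tcp_rot"]).as_matrix()@[-.043,0,GZ]
for n,(x,y,ww,hh),k in (("side",(200,90,130,95),6),("top",(130,170,130,95),6),("wrist",(0,0,560,420),1)):
    f=vision.grab_frame(n); i=f["img"][:,:,::-1]
    cv2.imwrite(f"pics/{n}10.png",cv2.resize(i[y:y+hh,x:x+ww],None,fx=k,fy=k,interpolation=cv2.INTER_CUBIC))
    if n!="wrist": print(n,"tip pred",proj(f,o+.12*Dt[:,0]),"mouth",proj(f,MOUTH))
E
```

```text
15.7333 [0.51940547 0.02442631 0.27312453] [0.52104226 0.02711316 0.27274151] 0.016936813776498773 [ 0.7   0.13 -1.3 ]
side tip pred [[250.78561905 154.50156193]] mouth [[250.16321346 155.87584201]]
top tip pred [[187.01434    218.33792531]] mouth [[180.67408143 218.95921754]]
```

View pics/side10.png

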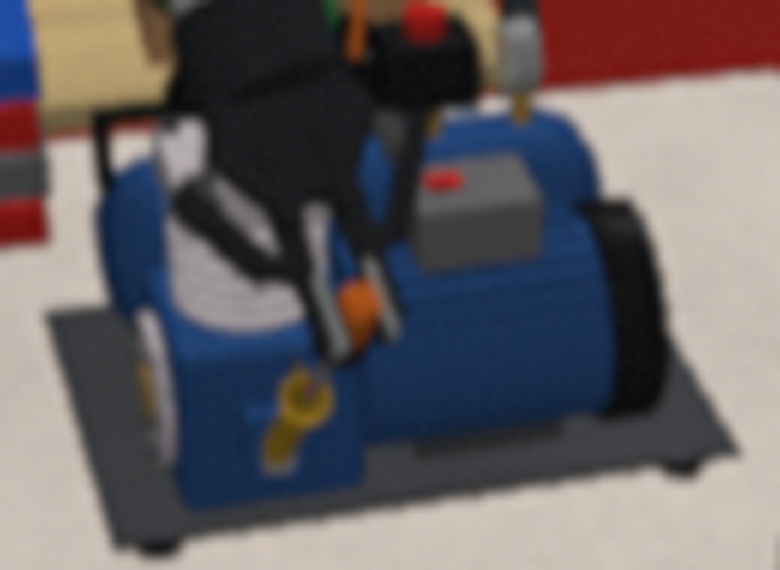

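View pics/top10.png

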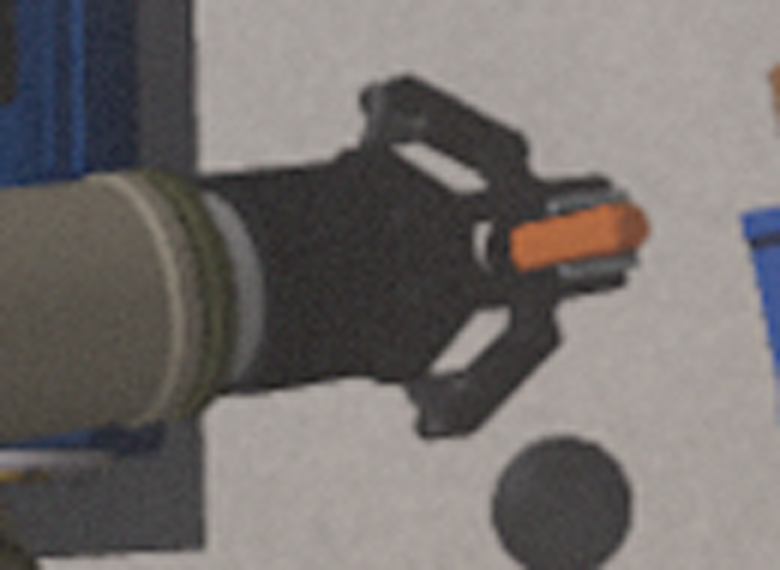

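View pics/wrist10.png

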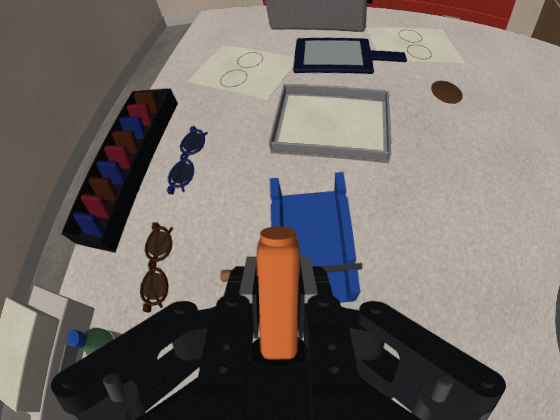

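Run:
```python
from h import *
ctrl.move_straight(ins(.135)[0],ins(.135)[1],speed=.03); ctrl.pause(.3)
s=ctrl.read_state(); print(s["clock"],s["ee_pos"],ins(.135)[0],s["tcp_rot"]-ins(.135)[1],s["ft_force"].round(2))
Rt=rq(s["tcp_rot"]).as_matrix(); o=s["ee_pos"]+Rt@[-.043,0,GZ]; X=-Rt[:,0]; print("origin",o,"X",X)
f=vision.grab_frame("side"); i=f["img"][:,:,::-1]; x,y,k=225,125,12
cv2.imwrite("pics/side11.png",cv2.resize(i[y:y+45,x:x+60],None,fx=k,fy=k,interpolation=cv2.INTER_CUBIC))
for n,p in (("tip",o+.12*X),("104",o+.104*X),("88",o+.088*X),("col",o),("hend",o-.073*X),("mouth",MOUTH)):
    print(n,((proj(f,p)[0]-[x,y]+.5)*k-.5).round(0))
```

```text
16.6667 [0.52062991 0.03410444 0.26574856] [0.52063522 0.0341725  0.26567044] [-1.44959684e-05 -4.94540860e-05 -4.46600874e-05  3.01949631e-05] [-0.29  0.02 -1.44]
origin [0.51269587 0.08433153 0.25553631] X [-0.04055522  0.70593337 -0.70711622]
tip [315. 363.]
104 [322. 349.]
88 [330. 335.]
col [375. 250.]
hend [417. 172.]
mouth [307. 376.]
```

View pics/side11.png

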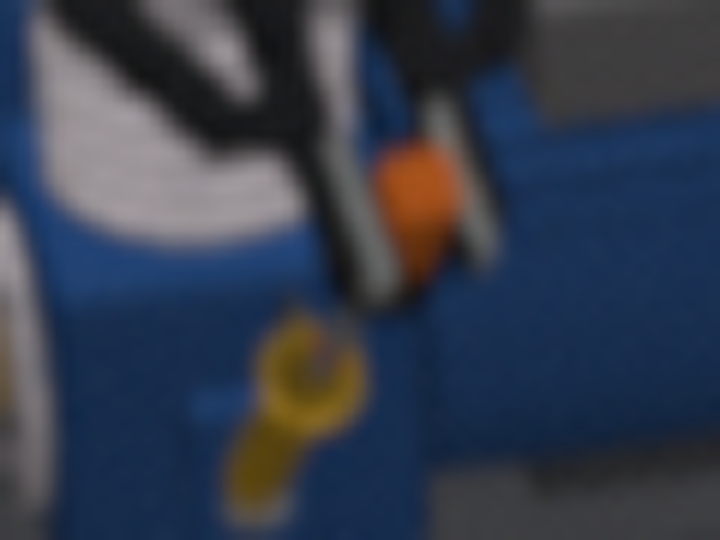

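Looking nearly down the tube, the tip is at about (319,370) in the crop, inside the mouth ring centred at (313,378). I push in by steps and watch the force.

Run:
```python
from h import *
f0=ctrl.read_state()["ft_force"]
Dt=roll(dipframe(AZT,np.pi/4),RO)
for d in (.115,.10,.09,.075,.06,.045,.03):
    ctrl.move_straight(*ins(d),speed=.06)
    s=ctrl.read_state(); df=s["ft_force"]-f0; e=Dt.T@(s["ee_pos"]-ins(d)[0])
    print(d,round(s["clock"],2),"F dipframe",(Dt.T@df).round(1),"err mm",(e*1e3).round(1),s["grip_width"].round(4))
    if np.linalg.norm(df)>15: print("stop"); break
```

```text
Traceback (most recent call last):
AttributeError: 'float' object has no attribute 'round'
```

Run:
```python
from h import *
f0=np.array([-0.29,.02,-1.44])
Dt=roll(dipframe(AZT,np.pi/4),RO)
for d in (.10,.09,.075,.06,.045,.03):
    ctrl.move_straight(*ins(d),speed=.06)
    s=ctrl.read_state(); df=s["ft_force"]-f0; e=Dt.T@(s["ee_pos"]-ins(d)[0])
    print(d,round(s["clock"],2),"F dipframe",(Dt.T@df).round(1),"err mm",(e*1e3).round(1),round(s["grip_width"],4))
    if np.linalg.norm(df)>15: print("stop"); break
f=vision.grab_frame("side"); i=f["img"][:,:,::-1]; x,y,k=200,100,6
cv2.imwrite("pics/side12.png",cv2.resize(i[y:y+90,x:x+120],None,fx=k,fy=k,interpolation=cv2.INTER_CUBIC))
```

```text
0.1 17.6 F dipframe [0.4 0.2 0.6] err mm [ 0.4  0.  -0. ] 0.017
0.09 17.92 F dipframe [-0.9 -0.3  0.3] err mm [0.4 0.  0. ] 0.0168
0.075 18.32 F dipframe [-0.2  0.5  0.5] err mm [ 0.5  0.1 -0. ] 0.017
0.06 18.72 F dipframe [-0.5 -0.2 -1. ] err mm [ 0.4  0.1 -0. ] 0.017
0.045 19.12 F dipframe [ 0.  -0.2  0.2] err mm [ 0.5  0.  -0. ] 0.0171
0.03 19.52 F dipframe [ 0.1 -0.3 -0. ] err mm [ 0.5  0.1 -0. ] 0.0172
```

View pics/side12.png

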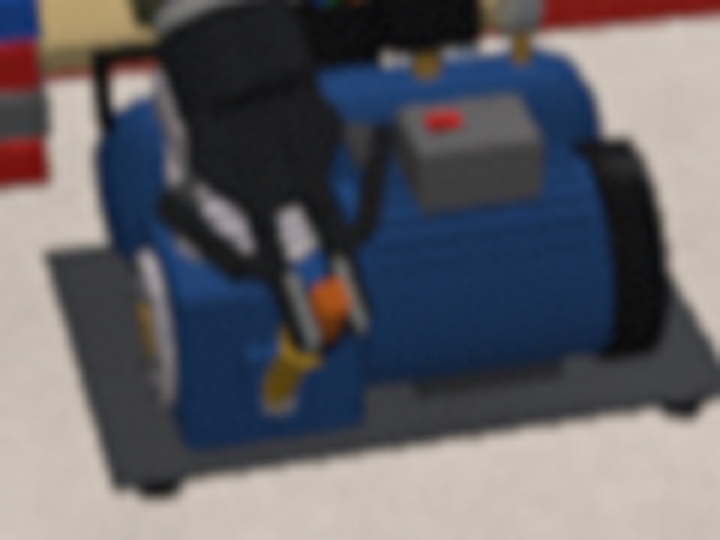

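Run:
```python
from h import *
f0=np.array([-0.29,.02,-1.44])
Dt=roll(dipframe(AZT,np.pi/4),RO)
for d in (.015,.008,.005,.003,.001,-.001,-.003,-.005,-.007,-.009,-.011):
    ctrl.move_straight(*ins(d),speed=.03)
    s=ctrl.read_state(); df=s["ft_force"]-f0; e=Dt.T@(s["ee_pos"]-ins(d)[0])
    print(d,round(s["clock"],2),"F dipframe",(Dt.T@df).round(1),"err mm",(e*1e3).round(1),round(s["grip_width"],4))
    if np.linalg.norm(df)>10: print("stop"); break
ctrl.pause(.4)
s=ctrl.read_state(); print(s["clock"],(Dt.T@(s["ft_force"]-f0)).round(1))
f=vision.grab_frame("side"); i=f["img"][:,:,::-1]; x,y,k=225,125,12
cv2.imwrite("pics/side13.png",cv2.resize(i[y:y+45,x:x+60],None,fx=k,fy=k,interpolation=cv2.INTER_CUBIC))
f=vision.grab_frame("wrist"); cv2.imwrite("pics/wrist13.png",f["img"][:,:,::-1])
```

```text
0.015 20.22 F dipframe [-0.   0.4  0.1] err mm [ 0.1  0.  -0. ] 0.0171
0.008 20.6 F dipframe [-0.6  1.  -1. ] err mm [ 0.2  0.  -0. ] 0.0168
0.005 20.85 F dipframe [-0.3  0.  -0.8] err mm [0.2 0.  0. ] 0.017
0.003 21.1 F dipframe [-0.1 -1.  -0.4] err mm [0.1 0.  0. ] 0.0171
0.001 21.35 F dipframe [-0.2 -0.3  0.3] err mm [ 0.1  0.  -0. ] 0.0165
-0.001 21.6 F dipframe [-7.1  0.4  2.6] err mm [-1.7  0.  -0.3] 0.0167
-0.003 21.85 F dipframe [-15.1  -0.    6.6] err mm [-3.8  0.1 -0.5] 0.0168
stop
22.25 [-15.7  -1.1   5.7]
```

View pics/side13.png

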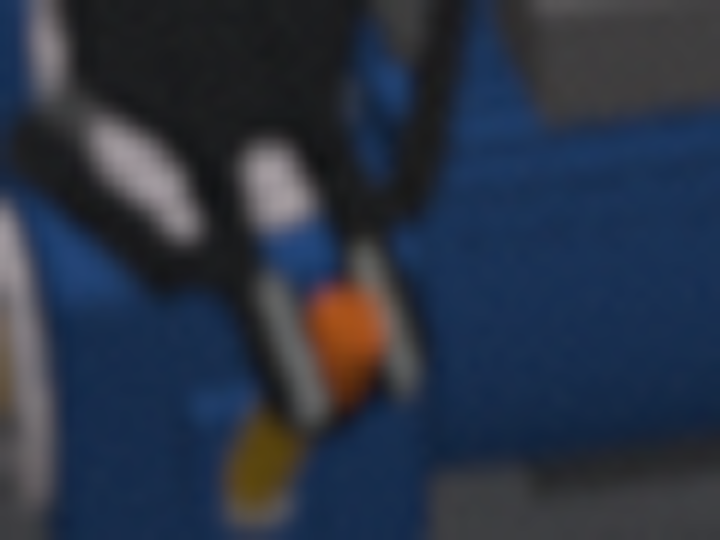

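View pics/wrist13.png

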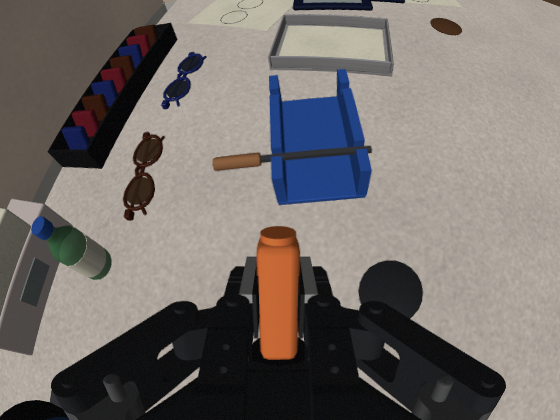

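The collar stopped at d ≈ 0, and axial force rose to 15 N. The handle has not moved in the gripper (rows 230–358 as before). It was held for more than 0.4 s, so I draw it out.

Run:
```python
from h import *
Dt=roll(dipframe(AZT,np.pi/4),RO)
for d in (.02,.16):
    ctrl.move_straight(*ins(d),speed=.1)
    s=ctrl.read_state(); print(d,round(s["clock"],2),s["ft_force"].round(1),round(s["grip_width"],4))
ctrl.pause(.3)
s=ctrl.read_state();print(s["qpos"].round(2),s["clock"],s["ee_pos"])
f=vision.grab_frame("side"); i=f["img"][:,:,::-1]; x,y,k=200,90,6
cv2.imwrite("pics/side14.png",cv2.resize(i[y:y+90,x:x+120],None,fx=k,fy=k,interpolation=cv2.INTER_CUBIC))
f=vision.grab_frame("wrist"); cv2.imwrite("pics/wrist14.png",f["img"][:,:,::-1])
# tray options
tc=np.array([.5176,-.3233]); 
for az in (-60,-40,-20,0,11.6,30):
    D=dipframe(np.radians(az),0); o=np.array([tc[0]+.03,tc[1],.105])-.12*D[:,0]
    print(az,o.round(3),[None if k is None else k.round(2).tolist() for k in (kinematics.solve_ik(*tool(D,o+[0,0,h],G,A,1)) for h in (0,.15))])
```

```text
0.02 22.73 [-0.2  0.3 -2.3] 0.017
0.16 24.28 [ 0.4  0.5 -1.4] 0.0172
[-0.3   0.43 -0.43  2.1   0.94  1.27  1.95] 24.5833 [0.52164617 0.01670167 0.28316043]
-60 [ 0.488 -0.219  0.105] [[0.35, 0.57, -0.13, 2.22, 0.2, 0.36, 0.58], [0.28, 0.33, -0.03, 2.1, 0.01, 0.72, 0.77]]
-40 [ 0.456 -0.246  0.105] [[0.5, 0.55, -0.2, 2.27, 0.32, 0.34, 0.9], [0.43, 0.3, -0.09, 2.14, 0.04, 0.7, 1.18]]
-20 [ 0.435 -0.282  0.105] [[0.68, 0.56, -0.28, 2.27, 0.43, 0.36, 1.25], [0.58, 0.3, -0.13, 2.14, 0.06, 0.7, 1.63]]
0 [ 0.428 -0.323  0.105] [[0.87, 0.59, -0.4, 2.21, 0.55, 0.44, 1.6], [0.71, 0.33, -0.16, 2.09, 0.08, 0.73, 2.07]]
11.6 [ 0.43  -0.347  0.105] [[0.92, 0.61, -0.41, 2.15, 0.53, 0.47, 1.87], [0.75, 0.36, -0.16, 2.04, 0.08, 0.75, 2.32]]
30 [ 0.444 -0.383  0.105] [[1.0, 0.66, -0.47, 2.04, 0.55, 0.56, 2.24], [0.87, 0.42, -0.26, 1.93, 0.15, 0.8, 2.62]]
```

View pics/side14.png

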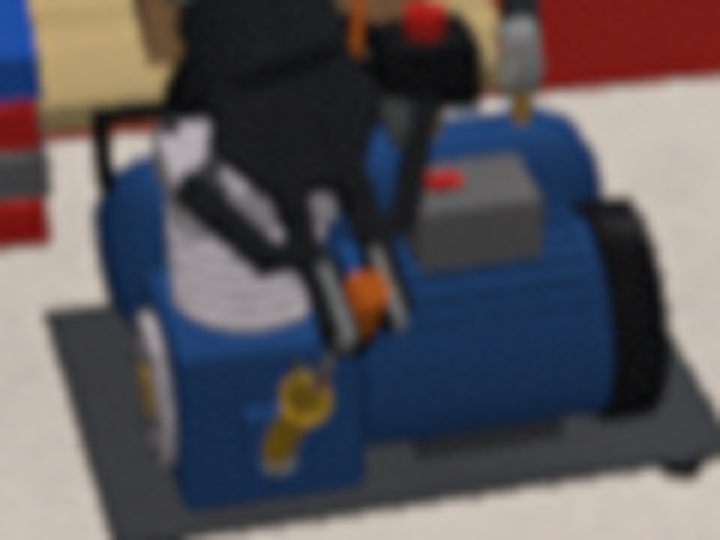

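View pics/wrist14.png

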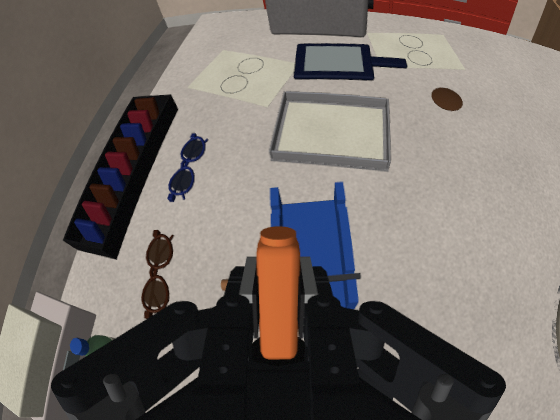

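Run:
```python
from h import *
p=wpose()[0]
ctrl.move_straight(p+[0,-.05,.08],speed=.2)
D=dipframe(0.0,0); o=np.array([.4276,-.3233,.105])
ctrl.movep(*tool(D,o+[0,0,.15],G,A,1))
s=ctrl.read_state(); print(s["clock"],s["qpos"].round(2))
ctrl.move_straight(*tool(D,o,G,A,1),speed=.12)
ctrl.pause(.4)
s=ctrl.read_state(); print(s["clock"],s["qpos"].round(2),s["ee_pos"],tool(D,o,G,A,1)[0],s["ft_force"].round(1),s["grip_width"])
np.savez("w15.npz",p=s["ee_pos"],q=s["tcp_rot"])
for n in("side","top","wrist"):
    f=vision.grab_frame(n); cv2.imwrite(f"pics/{n}15.png",f["img"][:,:,::-1])
    if n!="wrist": print(n,"tip pred",proj(f,o+.12*D[:,0]),"88",proj(f,o+.088*D[:,0]),"col",proj(f,o))
```

```text
26.6583 [ 0.67  0.33 -0.11  2.09  0.06  0.72  2.1 ]
28.4583 [ 0.64  0.57 -0.07  2.22  0.11  0.36  2.04] [ 0.38464031 -0.32335615  0.07617007] [ 0.3846 -0.3233  0.076 ] [-0.8 -0.8 -0.8] 0.01667092436239347
side tip pred [[297.84992355 280.28598424]] 88 [[285.27697791 282.15477212]] col [[250.21800545 287.36578511]]
top tip pred [[372.56864642 207.09348799]] 88 [[372.88978678 218.88415426]] col [[373.78620446 251.79612365]]
```

View pics/side15.png

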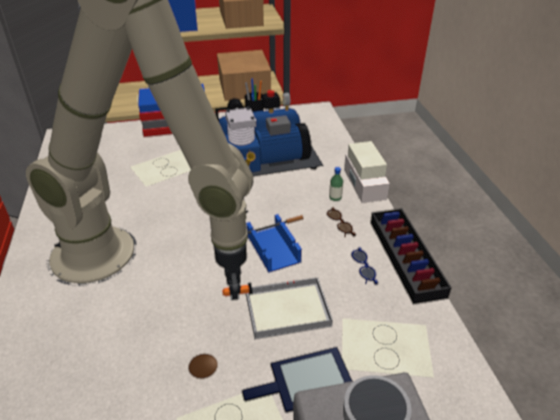

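View pics/top15.png

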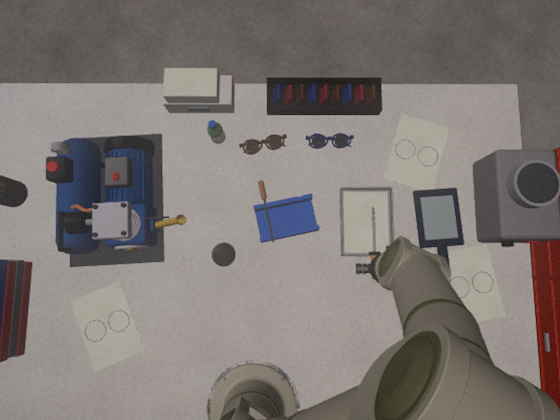

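View pics/wrist15.png

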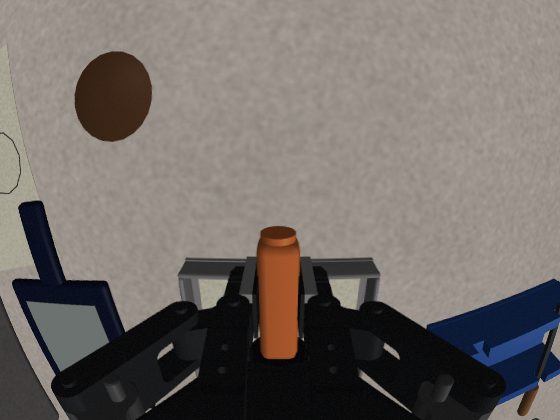

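The dipstick is over the tray: the top view shows its tip at about (373,207), as predicted, and the bystanders are where they were. One check on level and height before handing in.

Run:
```python
import cv2
a=cv2.imread("pics/side15.png"); b=cv2.imread("pics/top15.png")
cv2.imwrite("pics/s16.png",cv2.resize(a[250:330,220:340],None,fx=6,fy=6,interpolation=cv2.INTER_CUBIC))
cv2.imwrite("pics/t16.png",cv2.resize(b[180:270,330:410],None,fx=6,fy=6,interpolation=cv2.INTER_CUBIC))
```

```text
(no output)
```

View pics/s16.png

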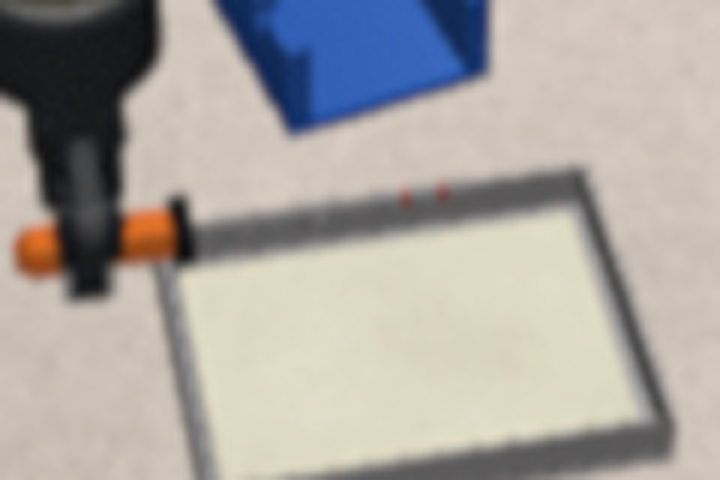

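View pics/t16.png

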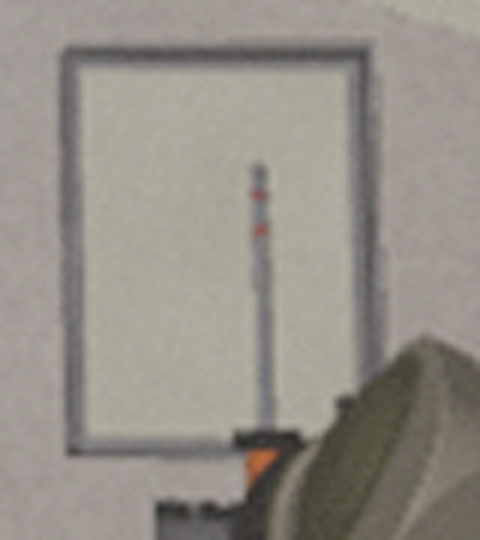

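Run:
```python
from h import *
t=vision.grab_frame("top"); s=vision.grab_frame("side")
c=lambda x0,y0,k,u,v: np.array([x0+(u+.5)/k-.5,y0+(v+.5)/k-.5])
P=[tri([ray(t,c(330,180,6,*a)),ray(s,c(220,250,6,*b))]) for a,b in (((260,195),(443,192)),((261,230),(405,198)),((267,436),(183,230)))]
for p,r in P: print(p.round(4),np.round(r,4))
v=P[0][0]-P[2][0]; print("pitch rad",np.arcsin(v[2]/np.linalg.norm(v)))
q=ctrl.read_state(); print(q["clock"],q["ft_force"].round(1),abs(q["joint_velocities"]).max())
workorder.sign_off()
```

```text
[ 0.5352 -0.3243  0.1037] [0.0009 0.0009]
[ 0.5192 -0.3243  0.1035] [0.0008 0.0008]
[ 0.4268 -0.3243  0.1042] [0.0003 0.0003]
pitch rad -0.004459729816145911
28.7083 [ 0.4 -0.  -1.1] 0.001168956928035006
the job is handed in; nothing more can be done
```

The dipstick went fully down the filler tube and came right out again. It is now held level over the drip tray. I handed the job in at 28.7 s; no verdict is reported.

- **First grasp missed:** the fingers shut on air just above the handle. Two camera views put the real fingertips about 10 mm behind the reported TCP, where `ctrl.finger_overhang` says 22 mm ahead of it. I corrected for about 32 mm, and the second grasp held (opening 17 mm, no slip seen afterwards).
- **Insertion:** the rod went in with no force above about 1 N. The collar stopped within about 1 mm of the expected depth, and I held it there at about 15 N for over 0.4 s before drawing it out.
- **Last check before handing in:** I triangulated the collar and the two red marks. The rod was level to 0.005 rad and about 104 mm above the table. From those points the tip lies about 33 mm beyond the tray's centre in x and within a few mm of it in y. The arm was still.
- **Bystanders:** in the final top view all except the mirror looked where they had been. The arm partly hid the mirror, but nothing came near it. I judged this by eye and did not measure it.
- **Disagreements:** the views differed by 1–2 mm on the tube mouth and by about 1° on its direction, which is within the calibration.

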